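# Lock the shield stud with its jam nut and cap it

## Robot

A 6-joint arm with a two-finger parallel gripper is mounted at the origin on the work surface. World frame = base frame: x ahead of the robot, y to its left, z up, the work surface at z = 0. Lengths are in m, angles in degrees, forces in N, time in s.
With the tool pointing down it reaches from about 0.35 to 0.875 m from the base axis. Payload 4.2 kg.
Tool frame: the origin (TCP) lies on the centre line of the jaws, within the pads' length; the fingertips stand 11 mm ahead of it and the grasp point (between the pads) lies 8 mm behind it; y points along the fingers, z is the direction in which the jaws open and shut, and the axes are right-handed (so a half turn about y gives the same grasp; the last joint's range is limited). The gripper opens to 87 mm and grips with 3 to 60 N. Pads are 19 mm wide; open, the fingers measure 117 mm over their backs; the gripper's body (75 mm by 190 mm) begins 51 mm behind the grasp point.
Start: joints at [-51.303, 22.042, 0.453, 0, -68.411, -14.817], TCP at [0.253, -0.571, 0.205] pointing down, gripper open.
Joint ranges: [-179.83, 179.83], [-69.29, 118.12], [-61.27, 80.66], [-181.25, 117.63], [-171.15, -9.14], [-177.46, 177.46]. Speed limits (degrees/s): [159.86, 159.86, 180, 180, 180, 180].

## Interface

Orientations are given as a 3x3 rotation matrix whose columns are the frame's x, y, z axes.
In Python, from station import r, optics gives the robot as it stands. The module is installed in compiled form; this text tells all that it offers.
- The arm moves only by the tool step_arm, never from a script. Its argument "moves" is a list that holds one entry, the list of rows, each a list of 7 numbers: the turn, a rotation vector about the tool's x, y, z in rad, then the shift along the tool's x, y, z in cm, then the opening in per cent of the stroke, from 0 (shut) to 100 (fully open). A call has exactly 5 rows; each row is the pose to reach, as a shift and turn from the pose commanded when the call began, along the tool's axes at that moment; what a row does not reach only later rows make up. A row lasts 1/12 s, in which the tool goes at most 41.7 mm and 7.16 degrees, less where a joint would pass 70% of its speed; a pose out of reach is approached as far as the arm can. A call with a gripper value outside its range is refused whole. The fingers move at their own pace and stop on an object; the grip force is fixed at half the most. Time passes only in rows, so rows that repeat a pose let the fingers close, or fill a call up. It gives the time, the measured TCP pose, the force and the opening at its end, in the units of the state.
- r.sense(): the state, without advancing time (a new reading comes with each control period).
- optics.capture(name): name is "side" or "top" or "wrist"; returns a dict with "image" (480x640x3 uint8, red, green, blue), "fov_y" (degrees; the focal length in pixels is half the picture's height over the tangent of half this angle, whatever the lens; pixels are square), "cx", "cy" (the principal point, pixels), "cam_to_world" (4x4, takes a point from camera to world coordinates). Camera axes: x right, y down, z forward; pixel columns grow to the right and rows downward; lengths in m; the calibration is good to about 2 mm. A picture is of the moment at which its call begins. There is no depth.
- r.finish_job(): hands the job in, once; it reports no verdict.
The state is a dict: "time_s": time; "joints": joint angles; "joint_velocities": joint speeds; "effort": joint torques, N m; "tcp_pos": TCP position; "ee_rot": TCP orientation; "wrist_force": force on the tool from outside, world axes, zero at the start; "moment": the same for the moment, N m; "gripper_width": opening from 0.0 (shut) to 1.0 (fully open).
Only numpy, scipy, OpenCV 4.12 (cv2) and the standard library are available. Lean on these libraries where they do the work, as an engineer would, in place of code of your own. Each camera call takes 0.05 s, during which the arm holds its last target.

## Task

Lock the radiation shield's stud: run the tall upper nut down (clockwise from above) and tighten it firmly against the nut below, so that the tab washer between them is dragged round to its stop, but do not force it so hard that the lower nut turns too. Then push the black rubber dust cap fully down over the top of the stud, let go, and leave everything else on the bench where it is.

Things in the scene. Friction and masses are not known exactly. Their poses are not given: they have to be found in the camera images.
- stand: fixed round grey foot on the bench carrying a brushed aluminium shield plate (disc 120 mm across, its upper face 40 mm above the bench) and an upright steel stud 18 mm thick through its centre, with a 4 mm pitch right-hand thread; origin on the bench on the stud's axis, z up
- stud_top (a point): centre of the stud's top end, 113 mm above the bench; z up
- lower_nut: lower hexagon nut on the stud, 30 mm across flats, 14 mm tall, lying on the shield plate; origin at the centre of its underside, z up. It is already set and must not turn: it holds up to about 0.5 N m of torque about the stud, and beyond that slips round with the upper nut
- lower_corner (a point): point on one corner of the lower nut's upper face, 17 mm from the stud's axis; moves only if the lower nut turns
- washer_tab (a point): tab of the 3 mm thick washer lying on the lower nut (washer 31 mm across, tab 10 mm wide reaching 25 mm from the axis); the point is on its upper face, 22 mm from the axis. Still until the upper nut bears on it; then dragged clockwise with the nut against about 0.2 N m, for 0.45 rad (10 mm at the tab) to a stop, where the torque climbs again. Stays where it is left
- jam_nut: tall upper hexagon nut, 36 mm across flats, 28 mm tall; origin at the centre of its underside, z up, x square to one pair of flats. Bears on the washer when its origin is 17 mm above the lower nut's; starts 1.2 to 2 mm higher (2 to 3 rad of turning). Spins with about 0.03 N m while free; once it bears it winds up springily, 1.5 N m per rad, and springs back a little when let go, which does no harm
- dust_cap: black rubber dust cap, a round cup standing mouth down on the bench: 29 mm across, 32 mm tall, bore 21 mm wide and 25 mm deep, open below; origin at the centre of its mouth (lower rim), z up. Fully home on the stud, its roof rests on the stud's top and its rim is 25 mm below that, 3 mm above the tightened upper nut
- vial: cork-stoppered glass vial, 22 mm across, 70 mm tall, standing; origin under its foot
- spare_nut: loose spare hexagon nut lying on the bench, 30 mm across flats, 14 mm tall; not needed; origin under its centre
- brass_ring: loose brass ring lying on the bench, 30 mm across, 8 mm tall; not needed
- cork_bung: tapered solid cork bung standing on the bench, 28 mm across the top, 22 mm tall; not needed
- screwdriver: screwdriver lying on the bench, 200 mm long; not needed
- tin: closed steel tin, 56 mm across, 50 mm tall, standing; not needed
- spirit_level: small aluminium spirit level lying on the bench, 110 x 22 x 20 mm; not needed
Things that resemble listed ones, but are neither listed nor needed, are in the scene too. Of the things shaped like the dust_cap, the black one is meant.

How it is judged:
By the outcome, as a careful person would: the job done as asked, in the order asked, and still so for the second after the job is handed in, with the robot touching nothing.
It also fails if it takes over 69 s, if anything falls off the work surface, if the arm or the gripper's body presses on something with over 40 N, if the wrist force passes 120 N, or if a joint passes its speed limit or range.

## Working session

There is one attempt and no reset: what is moved stays moved. The work goes in short steps, Python scripts to look and compute and a tool call to move; the robot and the scene stay as the last step left them, time stands still between calls to the robot, and variables do not carry over. Pictures are saved under pics/ and viewed, and the job is handed in when it is done.

Besides the shell and the picture viewer there is one more tool, called after "Call:" in YAML: its name, and indented under it one key for each argument. step_arm: Moves the arm, as the interface text tells. Its arguments: {"type":"object","properties":{"moves":{"type":"array"}},"required":["moves"]}

```bash
mkdir -p pics; ls; python3 - <<'E'
from station import r, optics
import cv2,json
s=r.sense()
print(s)
for n in ["side","top","wrist"]:
    c=optics.capture(n)
    cv2.imwrite(f"pics/{n}0.png",c["image"][:,:,::-1])
    print(n,c["fov_y"],c["cx"],c["cy"],c["cam_to_world"])
E
```

```text
pics
{'time_s': 0.0, 'joints': array([-5.13019712e+01,  2.20904507e+01,  3.78348392e-01, -2.88621720e-02,
       -6.84098421e+01, -1.48162320e+01]), 'joint_velocities': array([ 0.02066674,  0.02703811,  0.02400703,  0.00751936, -0.06262983,
       -0.01205537]), 'effort': array([ 4.65218600e-04, -3.90664601e+01,  1.87401974e+01,  4.21966642e+00,
        1.09108561e-02, -1.93248775e-04]), 'tcp_pos': array([ 0.25278118, -0.57089382,  0.20405346]), 'ee_rot': array([[ 9.14457809e-01, -9.65076957e-04, -4.04680101e-01],
       [ 4.04681241e-01,  1.95387500e-03,  9.14455726e-01],
       [-9.18258192e-05, -9.99997625e-01,  2.17728479e-03]]), 'wrist_force': array([ 0.60926704, -0.38546277, -0.60359883]), 'moment': array([-0.00733373, -0.02313212, -0.0329094 ]), 'gripper_width': 0.9994304055235048}
side 57.99693919462679 324.65045476910956 241.8243130223055 [[ 0.97351383 -0.17026496  0.15258005  0.47277212]
 [-0.2286227  -0.72037873  0.65481765 -0.37756165]
 [-0.00157708 -0.6723573  -0.74022509  0.62464202]
 [ 0.          0.          0.          1.        ]]
top 45.07162010072125 317.4784655711828 246.63540861141863 [[ 0.00628722 -0.99186511  0.12713798  0.41823954]
 [-0.99997702 -0.00655837 -0.00171423  0.11122429]
 [ 0.00253411 -0.12712428 -0.99188356  1.20624632]
 [ 0.          0.          0.          1.        ]]
wrist 59.21537704607201 324.260669978328 236.80314179474883 [[-0.40542013  0.88296548  0.23665687  0.18816112]
 [ 0.91412666  0.3908487   0.10774854 -0.59969432]
 [ 0.00264121  0.26001778 -0.96560022  0.38361019]
 [ 0.          0.          0.          1.        ]]
```

View pics/side0.png

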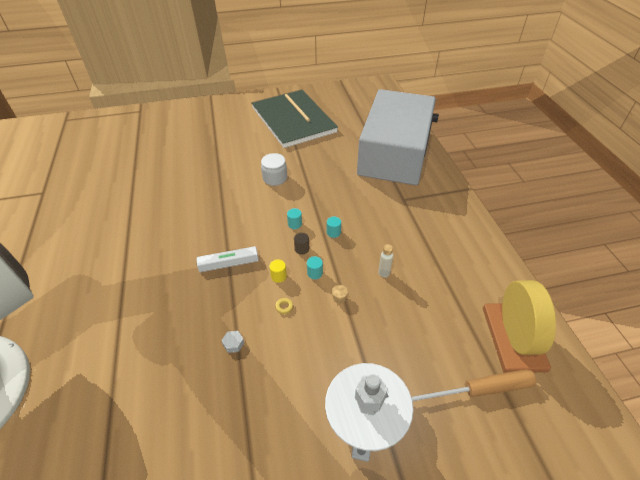

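View pics/top0.png

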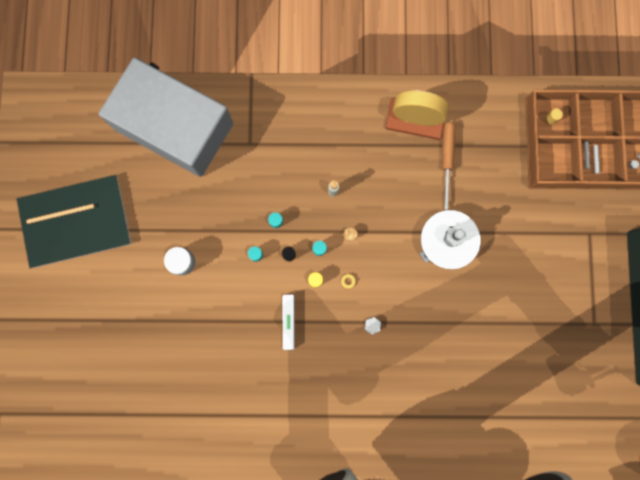

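View pics/wrist0.png

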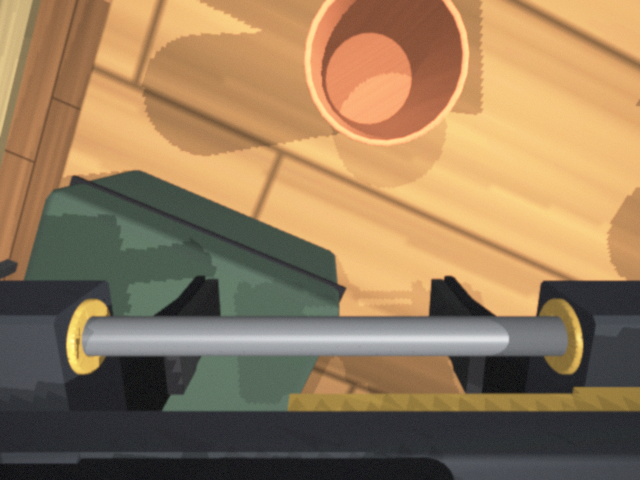

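The side view shows the stand at about (370,400) and the black cap at (302,243). The top view shows the stud at about (457,236) and the cap at (289,253), which stands between two cyan caps. Next I'll zoom in and triangulate.

```bash
cat > h.py <<'E'
import numpy as np, cv2
from station import r, optics
def f_of(c): return 240/np.tan(np.radians(c["fov_y"])/2)
def ray(c,u,v):
    f=f_of(c); T=np.array(c["cam_to_world"])
    d=T[:3,:3]@np.array([(u-c["cx"])/f,(v-c["cy"])/f,1.]); return T[:3,3],d/np.linalg.norm(d)
def onz(c,u,v,z):
    o,d=ray(c,u,v); return o+d*(z-o[2])/d[2]
def tri(c1,p1,c2,p2):
    o1,d1=ray(c1,*p1);o2,d2=ray(c2,*p2)
    A=np.c_[d1,-d2]; t=np.linalg.lstsq(A,o2-o1,rcond=None)[0]
    a=o1+t[0]*d1;b=o2+t[1]*d2
    return (a+b)/2,np.linalg.norm(a-b)
def proj(c,P):
    T=np.array(c["cam_to_world"]); p=T[:3,:3].T@(np.asarray(P,float)-T[:3,3]); f=f_of(c)
    return np.array([c["cx"]+f*p[0]/p[2],c["cy"]+f*p[1]/p[2]])
def crop(c,x0,y0,x1,y1,k,name):
    im=c["image"][y0:y1,x0:x1,::-1]
    cv2.imwrite(name,cv2.resize(im,None,fx=k,fy=k,interpolation=cv2.INTER_CUBIC))
E
python3 - <<'E'
from h import *
import pickle
S=optics.capture("side");T=optics.capture("top")
pickle.dump((S,T),open("st.pkl","wb"))
crop(S,315,360,425,470,5,"pics/s1.png")
crop(T,410,190,510,280,6,"pics/t1.png")
crop(S,260,200,360,310,5,"pics/s2.png")
crop(T,240,200,360,300,6,"pics/t2.png")
a=cv2.imread("pics/s1.png");b=cv2.imread("pics/t1.png")
p=tri(S,(372,381),T,(459,236));print("studtop",p, proj(S,p[0]))
print(onz(S,369,405,.04),onz(T,450,239.5,.04))
print("cap",onz(S,302,239,.032),onz(T,289,253,.032))
E
```

```text
studtop (array([ 0.58226467, -0.16240049,  0.10795168]), np.float64(0.0017147427104480136)) [371.32583924 381.1371633 ]
[ 0.58344919 -0.16581331  0.04      ] [ 0.58416768 -0.16067829  0.04      ]
cap [0.55554827 0.1633028  0.032     ] [0.55525435 0.16731214 0.032     ]
```

View pics/s1.png

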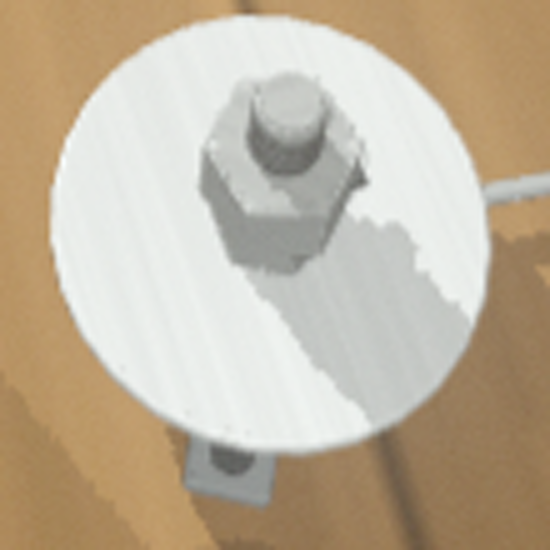

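View pics/t1.png

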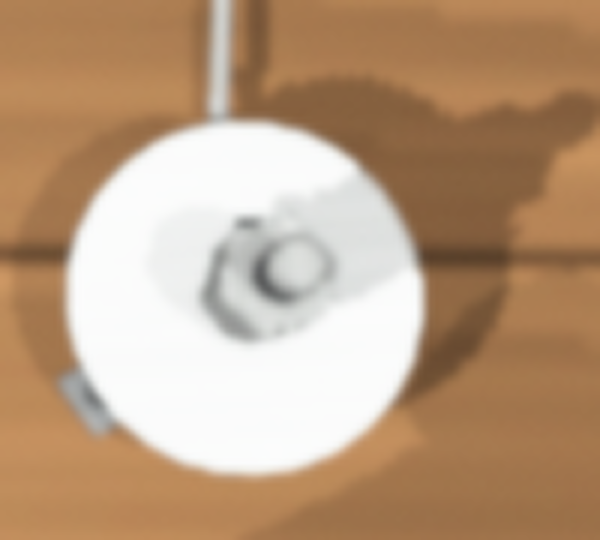

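View pics/s2.png

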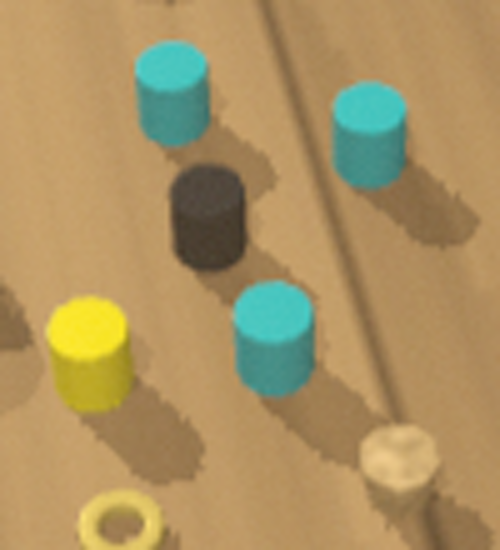

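View pics/t2.png

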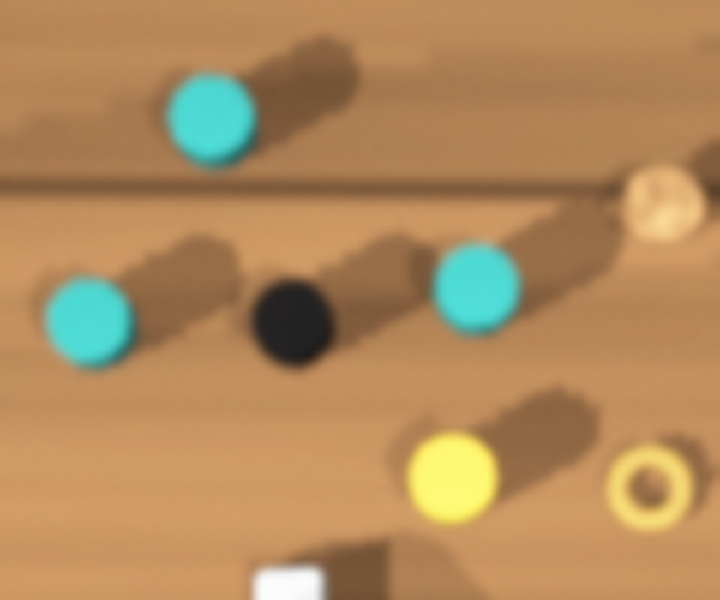

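```bash
python3 - <<'E'
from h import *
import pickle
S,T=pickle.load(open("st.pkl","rb"))
for n,ps,pt,z in [("stud",(372.8,380.6),(459.5,234.2),.113),("plate",(369.2,407),(451.7,239.5),.04),("cap",(301.4,237.6),(288.7,253.6),.032)]:
    print(n,onz(S,*ps,z),onz(T,*pt,z),tri(S,ps,T,pt))
# project fitted hexes; per camera own centre
im=S["image"][:,:,::-1].copy(); k=6
x0,y0,x1,y1=330,365,415,450
c=onz(S,372.8,380.6,.113)
for a in (0,10,20,30,40,50):
    I=cv2.resize(im[y0:y1,x0:x1],None,fx=k,fy=k,interpolation=cv2.INTER_CUBIC)
    for zz in (.0866,.0586):
        pts=[]
        for i in range(6):
            t=np.radians(a+30+60*i); R=.018/np.cos(np.pi/6)
            pts.append(((proj(S,c*[1,1,0]+[R*np.cos(t),R*np.sin(t),zz])+.5-[x0,y0])*k))
        cv2.polylines(I,[np.int32(pts)],True,(0,0,255),1)
    cv2.putText(I,str(a),(10,30),0,1,(0,0,0),2)
    cv2.imwrite(f"pics/hx{a}.png",I)
A=[cv2.imread(f"pics/hx{a}.png")[:480,60:400] for a in (0,10,20,30,40,50)]
A=[cv2.resize(q,None,fx=.75,fy=.75) for q in A]
cv2.imwrite("pics/hx.png",np.vstack([np.hstack(A[:3]),np.hstack(A[3:])])[:600,:800])
E
```

```text
stud [ 0.58317595 -0.16425628  0.113     ] [ 0.58413728 -0.16206793  0.113     ] (array([ 0.58427786, -0.16285972,  0.10963044]), np.float64(0.0007365806675581895))
plate [ 0.5829068  -0.16848651  0.04      ] [ 0.5841907  -0.16414367  0.04      ] (array([ 0.58477716, -0.16584249,  0.03258057]), np.float64(0.0009321022805476466))
cap [0.55514875 0.16704484 0.032     ] [0.55401606 0.16790959 0.032     ] (array([0.55471284, 0.16794718, 0.03096954]), np.float64(0.0011480121166349317))
```

View pics/hx.png

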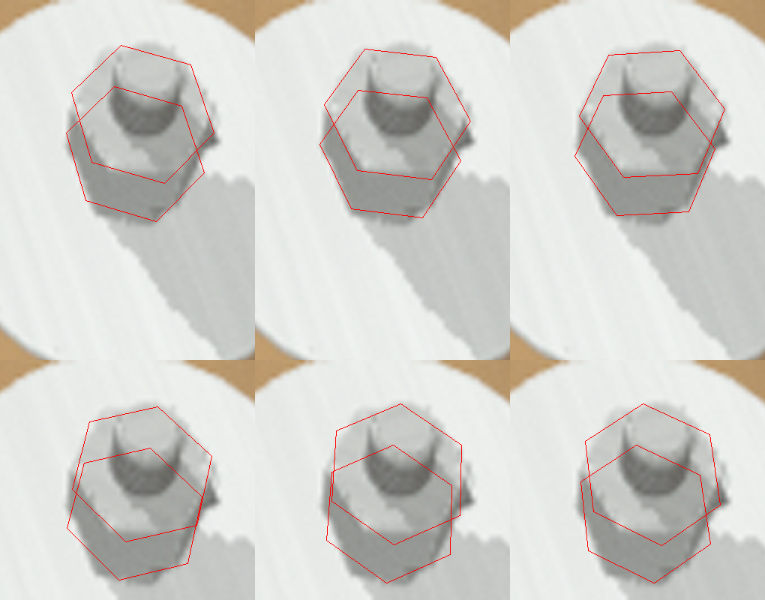

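Call:
step_arm:
  moves:
    - [[0,-0.12,0,3.6,0,1.8,70],[0,-0.24,0,7.2,0,3.6,70],[0,-0.36,0,10.8,0,5.4,70],[0,-0.48,0,14.4,0,7.2,70],[0,-0.6,0,18,0,9,70]]

```text
time_s: 0.67
tcp_pos: [0.3819, -0.4148, 0.2052]
ee_rot: [[0.521, 0.0, -0.853], [0.853, 0.0, 0.521], [0.0, -1.0, -0.0]]
wrist_force: [1.2, 0.3, 1.3]
gripper_width: 0.734
```

```bash
cat >> h.py <<'E'
def heading(s): return np.degrees(np.arctan2(s["ee_rot"][1,2],s["ee_rot"][0,2]))
def st():
    s=r.sense(); print("t",round(s["time_s"],2),"tcp",s["tcp_pos"].round(4),"head",heading(s).round(1),"F",s["wrist_force"].round(1),"M",s["moment"].round(3),"w",round(s["gripper_width"]*87,1),"j",s["joints"].round(1)); return s
def go(P,h=None):
    s=st(); R=s["ee_rot"]; d=R.T@(np.array(P)-s["tcp_pos"])*100
    a=None if h is None else -np.radians((h-heading(s)+180)%360-180)
    print("shift cm",d.round(2),"turn y",a)
E
python3 -c "
from h import *
go([.5836,-.1645,.16],257)"
```

```text
t 0.67 tcp [ 0.3819 -0.4148  0.2052] head 148.6 F [1.2 0.3 1.3] M [-0.032  0.015 -0.04 ] w 63.9 j [-30.9  16.1  -8.3  -0.  -65.6  -0.5]
shift cm [31.87  4.52 -4.16] turn y -1.892461339625054
```

Call:
step_arm:
  moves:
    - [[0,-0.12,0,3.8,0,-0.5,70],[0,-0.24,0,7.6,0,-1.0,70],[0,-0.36,0,11.4,0,-1.5,70],[0,-0.48,0,15.2,0,-2.0,70],[0,-0.6,0,19,0,-2.5,70]]

```text
time_s: 1.08
tcp_pos: [0.5033, -0.2661, 0.2053]
ee_rot: [[-0.052, 0.0, -0.999], [0.999, -0.0, -0.052], [-0.0, -1.0, -0.0]]
wrist_force: [0.8, -0.8, -0.5]
gripper_width: 0.706
```

```bash
python3 -c "
from h import *
go([.5836,-.1645,.16],257)"
```

```text
t 1.08 tcp [ 0.5033 -0.2661  0.2053] head -177.0 F [ 0.8 -0.8 -0.5] M [-0.129  0.038  0.034] w 61.4 j [-11.6  16.6  -7.6   0.  -65.8  14.6]
shift cm [ 9.73  4.53 -8.55] turn y -1.2917445786602255
```

Call:
step_arm:
  moves:
    - [[0,-0.12,0,2.0,0.5,-1.7,70],[0,-0.24,0,4.0,1,-3.4,70],[0,-0.36,0,6,1.5,-5.1,70],[0,-0.48,0,8,2,-6.8,70],[0,-0.6,0,9.7,2.5,-8.5,70]]

```text
time_s: 1.5
tcp_pos: [0.5835, -0.1655, 0.1799]
ee_rot: [[-0.607, -0.0, -0.794], [0.794, 0.0, -0.607], [0.0, -1.0, -0.0]]
wrist_force: [-0.4, -0.1, -0.2]
gripper_width: 0.699
```

Call:
step_arm:
  moves:
    - [[0,-0.12,0,0,0,0,70],[0,-0.24,0,0,0,0,70],[0,-0.36,0,0,0,0,70],[0,-0.48,0,0,0,0,70],[0,-0.6,0,0,0,0,70]]

```text
time_s: 1.92
tcp_pos: [0.5828, -0.1669, 0.1799]
ee_rot: [[-0.95, -0.0, -0.313], [0.313, 0.0, -0.95], [0.0, -1.0, 0.0]]
wrist_force: [-0.4, 0.5, -0.2]
gripper_width: 0.701
```

```bash
python3 - <<'E'
from h import *
go([.5836,-.1645,.16],257)
W=optics.capture("wrist"); cv2.imwrite("pics/w1.png",W["image"][:,:,::-1])
import pickle; pickle.dump(W,open("w1.pkl","wb"))
print(proj(W,[.5836,-.1645,.113]))
E
```

```text
t 1.92 tcp [ 0.5828 -0.1669  0.1799] head -108.3 F [-0.4  0.5 -0.2] M [-0.06   0.143  0.039] w 61.0 j [ -0.7  21.3  -4.5  -0.  -64.3  72.4]
shift cm [-0.    1.99 -0.25] turn y -0.09176497520760891
[320.79066984 243.91648958]
```

View pics/w1.png

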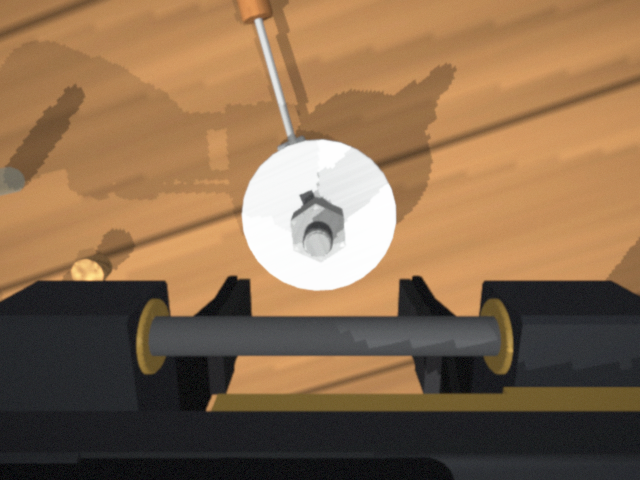

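```bash
python3 - <<'E'
from h import *
import pickle; W=pickle.load(open("w1.pkl","rb"))
crop(W,270,175,370,275,6,"pics/w1c.png")
E
```

```text
(no output)
```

View pics/w1c.png

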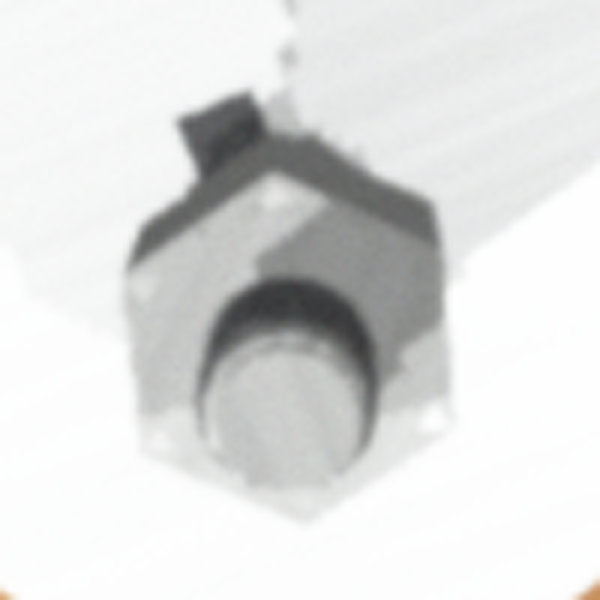

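```bash
python3 - <<'E'
from h import *
import pickle; W=pickle.load(open("w1.pkl","rb"))
q=lambda u,v:(270+u/6-.4,175+v/6-.4)
print("stud",onz(W,*q(285,412),.113))
V=[(130,270),(275,175),(440,245),(452,425),(308,522),(140,445)]
P=np.array([onz(W,*q(*p),.0866) for p in V]);print(P.round(4),P.mean(0))
c=P.mean(0)
d=P-c; print(np.degrees(np.arctan2(d[:,1],d[:,0]))%60, np.hypot(d[:,0],d[:,1]))
# tab
print("tab",onz(W,*q(225,125),.057))
E
```

```text
stud [ 0.58468952 -0.16250169  0.113     ]
[[ 0.5984 -0.1486  0.0866]
 [ 0.6035 -0.1672  0.0866]
 [ 0.5904 -0.1819  0.0866]
 [ 0.5703 -0.177   0.0866]
 [ 0.5645 -0.158   0.0866]
 [ 0.579  -0.143   0.0866]] [ 0.58436275 -0.162622    0.0866    ]
[44.93732275 46.61756748 47.39938374 45.65737538 47.04107391 45.15525568] [0.01984561 0.01966548 0.02023645 0.02009071 0.02038825 0.02034837]
tab [ 0.60604129 -0.16104708  0.057     ]
```

```bash
python3 -c "
from h import *
go([.584,-.1632,.073],256)"
```

```text
t 1.97 tcp [ 0.5828 -0.1669  0.18  ] head -108.0 F [-0.6  0.9  1. ] M [-0.087  0.124 -0.019] w 61.0 j [ -0.7  21.3  -4.5  -0.  -64.3  72.7]
shift cm [-0.   10.7  -0.39] turn y -0.07050285614409307
```

Call:
step_arm:
  moves:
    - [[0,-0.08,0,0,2.2,-0.37,70],[0,-0.08,0,0,4.4,-0.37,70],[0,-0.08,0,0,6.6,-0.37,70],[0,-0.08,0,0,8.8,-0.37,70],[0,-0.08,0,0,10.7,-0.37,70]]

```text
time_s: 2.38
tcp_pos: [0.5835, -0.1635, 0.0717]
ee_rot: [[-0.97, -0.001, -0.245], [0.245, 0.0, -0.97], [0.001, -1.0, 0.0]]
wrist_force: [-0.3, 0.3, 0.5]
gripper_width: 0.701
```

```bash
python3 - <<'E'
from h import *
go([.584,-.1632,.073],256)
W=optics.capture("wrist"); cv2.imwrite("pics/w2.png",W["image"][:,:,::-1])
E
```

```text
t 2.38 tcp [ 0.5835 -0.1635  0.0717] head -104.2 F [-0.3  0.3  0.5] M [-0.056  0.165  0.017] w 61.0 j [ -0.4  27.2 -12.1  -0.  -50.7  76.2]
shift cm [-0.04 -0.13 -0.04] turn y -0.0032506250657582786
```

View pics/w2.png

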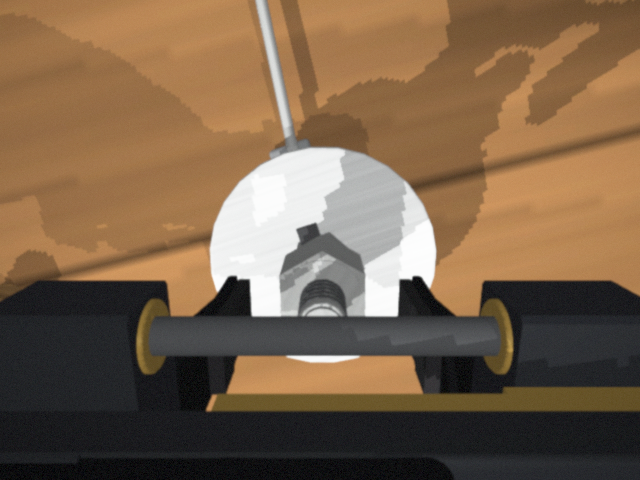

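Call:
step_arm:
  moves:
    - [[0,0,0,0,-0.1,0,20],[0,0,0,0,-0.1,0,20],[0,0,0,0,-0.1,0,20],[0,0,0,0,-0.1,0,20],[0,0,0,0,-0.1,0,20]]

```text
time_s: 2.85
tcp_pos: [0.5848, -0.1636, 0.0755]
ee_rot: [[-0.97, 0.003, -0.243], [0.243, -0.0, -0.97], [-0.003, -1.0, -0.001]]
wrist_force: [-0.3, 1.0, -0.3]
gripper_width: 0.408
```

```bash
python3 -c "
from h import *
st()"
```

```text
t 2.85 tcp [ 0.5848 -0.1636  0.0755] head -104.0 F [-0.3  1.  -0.3] M [-0.13   0.155  0.019] w 35.5 j [ -0.4  27.  -11.8   0.  -51.   76.3]
```

Call:
step_arm:
  moves:
    - [[0,0.12,0,0,0.01,0,20],[0,0.24,0,0,0.015,0,20],[0,0.36,0,0,0.025,0,20],[0,0.48,0,0,0.03,0,20],[0,0.6,0,0,0.04,0,20]]

```text
time_s: 3.27
tcp_pos: [0.5845, -0.1634, 0.0746]
ee_rot: [[-0.659, 0.002, -0.752], [0.752, 0.0, -0.659], [-0.001, -1.0, -0.001]]
wrist_force: [-0.9, 0.3, -0.8]
gripper_width: 0.207
```

```bash
python3 -c "
from h import *
st()"
```

```text
t 3.27 tcp [ 0.5845 -0.1634  0.0746] head -138.8 F [-0.9  0.3 -0.8] M [0.029 0.142 0.008] w 18.0 j [ -0.4  27.1 -11.9  -0.  -51.   41.6]
```

Call:
step_arm:
  moves:
    - [[0,0.12,0,0,0.01,0,20],[0,0.24,0,0,0.015,0,20],[0,0.36,0,0,0.025,0,20],[0,0.48,0,0,0.03,0,20],[0,0.6,0,0,0.04,0,20]]

```text
time_s: 3.68
tcp_pos: [0.584, -0.1641, 0.0746]
ee_rot: [[-0.12, 0.0, -0.993], [0.993, -0.001, -0.12], [-0.001, -1.0, -0.0]]
wrist_force: [-1.1, -0.7, 2.0]
gripper_width: 0.207
```

```bash
python3 -c "
from h import *
st()"
```

```text
t 3.68 tcp [ 0.584  -0.1641  0.0746] head -173.1 F [-1.1 -0.7  2. ] M [-0.476  0.602  0.08 ] w 18.0 j [ -0.4  27.1 -11.9   0.1 -51.    7.3]
```

```bash
python3 - <<'E'
from h import *
for n in ["wrist","side"]:
    W=optics.capture(n); cv2.imwrite(f"pics/{n}3.png",W["image"][:,:,::-1])
crop(W,300,280,460,460,4,"pics/side3c.png")
st()
E
```

```text
t 3.78 tcp [ 0.584  -0.1641  0.0746] head -172.8 F [-2.1 -1.7  4. ] M [-0.466  0.608  0.016] w 17.3 j [ -0.4  27.1 -11.9   0.1 -51.    7.6]
```

View pics/wrist3.png

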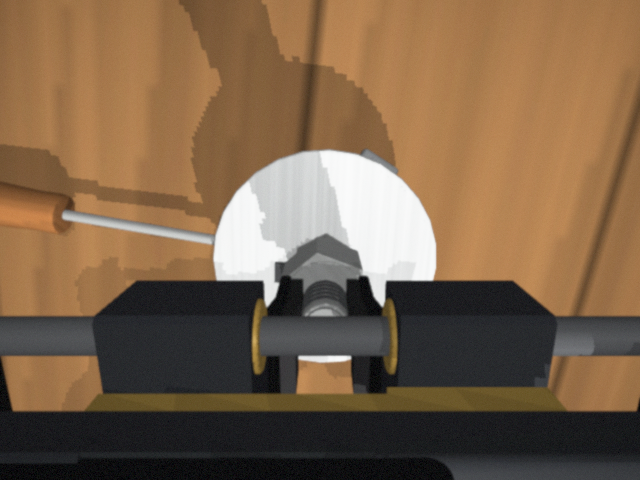

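View pics/side3.png

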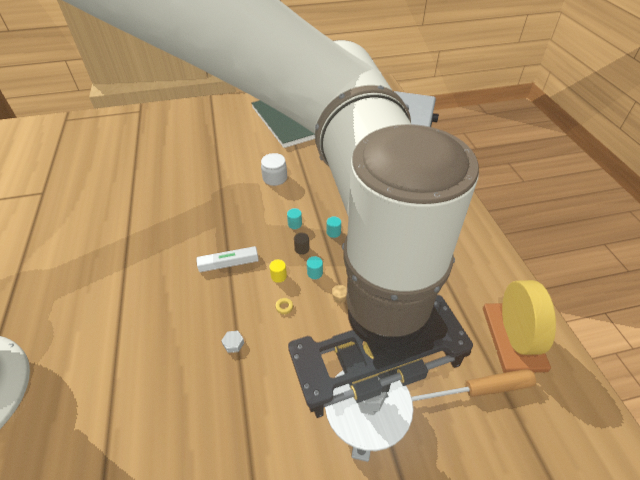

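```bash
python3 - <<'E'
from h import *
W=optics.capture("wrist"); s=st(); R=s["ee_rot"];p=s["tcp_pos"]
I=W["image"][:,:,::-1].copy()
print(np.linalg.inv(np.r_[np.c_[R,p],[[0,0,0,1]]])@W["cam_to_world"])
def dot(P,c): 
    q=proj(W,P); cv2.circle(I,tuple(int(round(x)) for x in q),3,c,-1); print(q)
for sx in(-9.5,9.5):
  for sz in (-9,9):
    for y,c in ((11,(0,0,255)),(-8,(0,255,0))):
        dot(p+R@np.array([sx,y,sz])/1000,c)
for z,c in ((.113,(255,0,0)),(.0866,(255,255,0)),(.057,(255,0,255))):
    dot([.5842,-.1635,z],c)
cv2.imwrite("pics/w4.png",cv2.resize(I[200:400,180:470],None,fx=2.7,fy=2.7))
E
```

```text
t 3.83 tcp [ 0.584  -0.1641  0.0746] head -172.6 F [-2.3 -1.1  4.7] M [-0.469  0.809 -0.027] w 17.6 j [ -0.4  27.1 -11.9   0.1 -51.    7.7]
[[ 1.63010422e-03  9.65295516e-01  2.61154954e-01 -7.07961404e-02]
 [-7.88015026e-04 -2.61153980e-01  9.65296834e-01 -1.79456407e-01]
 [ 9.99998361e-01 -1.77932847e-03  3.34959168e-04 -1.29416290e-04]
 [ 0.00000000e+00  0.00000000e+00  0.00000000e+00  1.00000000e+00]]
[305.40859056 256.76573736]
[303.53853605 270.32836691]
[343.44713802 256.69745297]
[345.42059073 270.25273251]
[305.92917972 294.10211742]
[304.16008908 310.97608851]
[343.0461936  294.03438821]
[344.92770176 310.9011524 ]
[323.94721829 324.22007561]
[323.97366017 295.75229698]
[323.99563078 272.0983512 ]
```

View pics/w4.png

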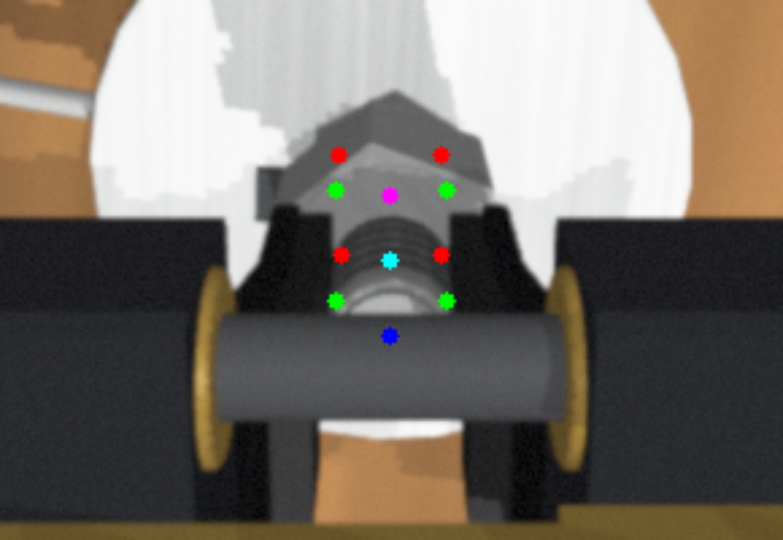

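```bash
python3 - <<'E'
from h import *
S=optics.capture("side"); s=st(); R=s["ee_rot"];p=s["tcp_pos"]
S["image"]=S["image"].copy()
crop(S,280,340,440,460,5,"pics/s5.png")
I=cv2.imread("pics/s5.png")
def dot(P,c):
    q=(proj(S,P)+.5-[280,340])*5; cv2.circle(I,tuple(int(round(x)) for x in q),3,c,-1)
for sx in(-9.5,9.5):
  for sz in (-24,-9,9,24):
    dot(p+R@np.array([sx,11,sz])/1000,(0,0,255)); dot(p+R@np.array([sx,-16,sz])/1000,(0,255,0))
cv2.imwrite("pics/s5d.png",I)
E
```

```text
t 3.88 tcp [ 0.5841 -0.1641  0.0746] head -172.6 F [-2.9 -2.1  5.1] M [-0.487  0.903  0.034] w 17.8 j [ -0.4  27.1 -11.9   0.1 -51.    7.7]
```

View pics/s5.png

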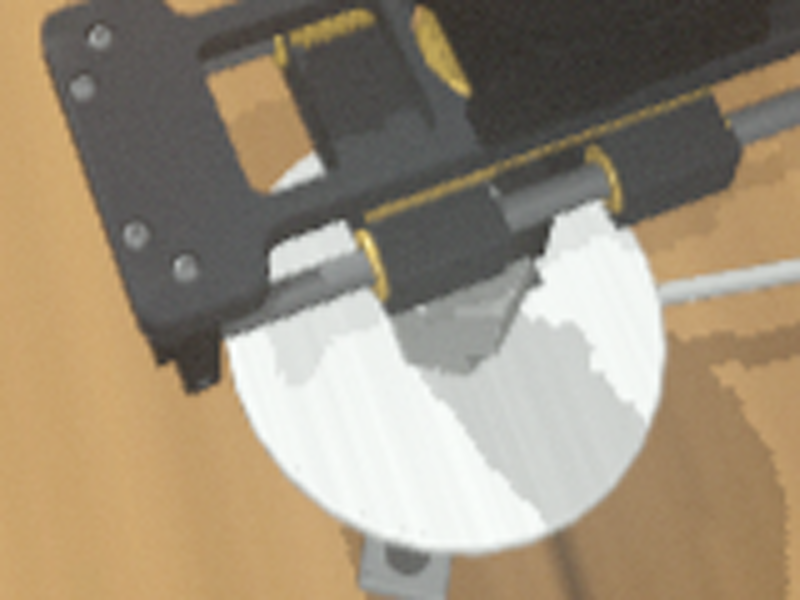

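View pics/s5d.png

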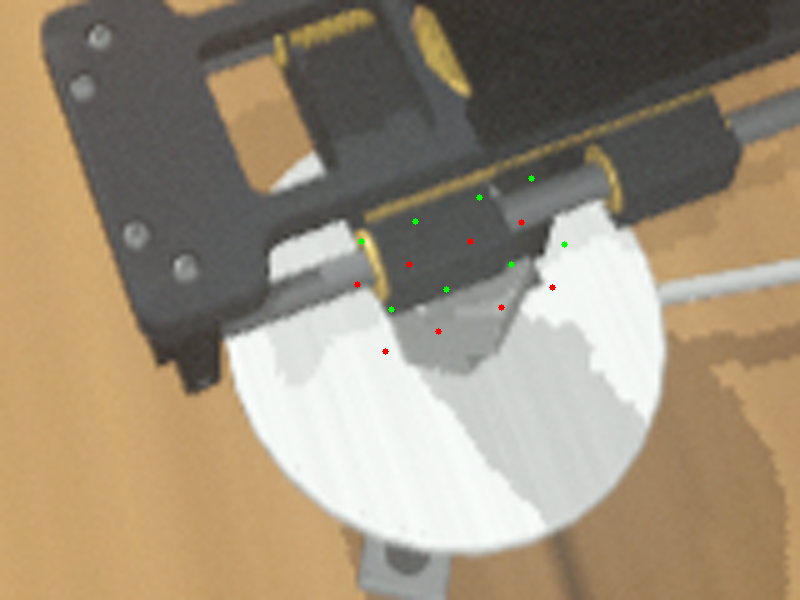

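```bash
python3 - <<'E'
import cv2
I=cv2.imread("pics/w1.png")
cv2.imwrite("pics/w1f.png",cv2.resize(I[260:420,130:290],None,fx=3.7,fy=3.7,interpolation=cv2.INTER_CUBIC))
cv2.imwrite("pics/w1g.png",cv2.resize(I[260:420,370:530],None,fx=3.7,fy=3.7,interpolation=cv2.INTER_CUBIC))
import numpy as np
E
```

```text
(no output)
```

View pics/w1f.png

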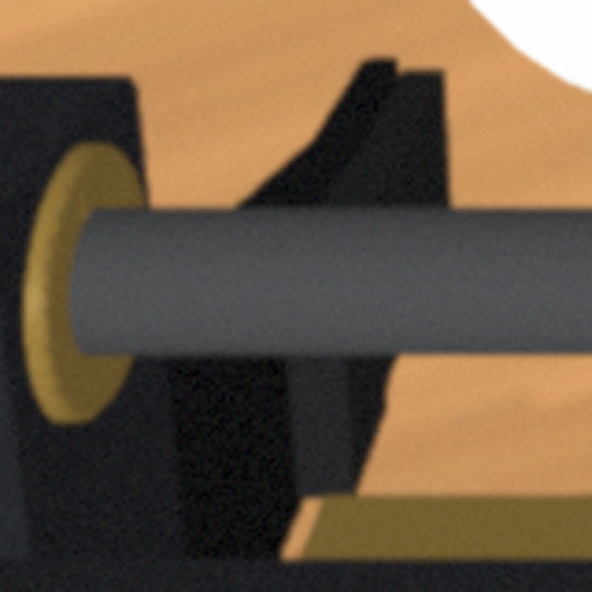

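View pics/w1g.png

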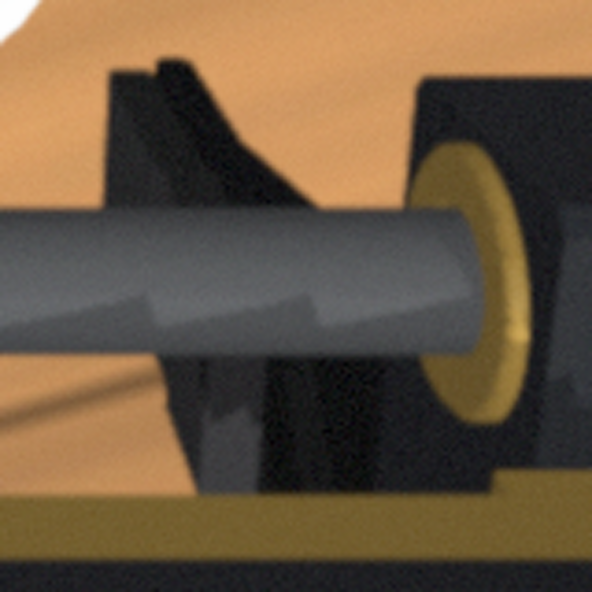

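```bash
python3 - <<'E'
from h import *
S=optics.capture("side"); W=optics.capture("wrist"); s=st(); R=s["ee_rot"];p=s["tcp_pos"]
o,d1=ray(W,300,336); _,d2=ray(W,350,336); n=np.cross(d1,d2)
for u,v in ((346,397),(392,379)):
    a,b=ray(S,u,v); t=n@(o-a)/(n@b); P=a+t*b
    print("rod, tool mm",(R.T@(P-p)*1000).round(1), P.round(3))
cv2.imwrite("pics/s6.png",cv2.resize(S["image"][330:430,270:480,::-1],None,fx=3.8,fy=3.8,interpolation=cv2.INTER_CUBIC))
T=optics.capture("top"); cv2.imwrite("pics/t6.png",cv2.resize(T["image"][180:300,360:540,::-1],None,fx=4,fy=4,interpolation=cv2.INTER_CUBIC))
E
```

```text
t 3.98 tcp [ 0.584  -0.1641  0.0745] head -172.6 F [-1.8 -1.8  5.9] M [-0.585  0.922 -0.011] w 17.5 j [ -0.4  27.1 -11.9   0.1 -51.    7.7]
rod, tool mm [ -36.  -114.8   54.4] [ 0.535 -0.207  0.189]
rod, tool mm [-3.340e+01 -1.102e+02  1.000e-01] [ 0.588 -0.197  0.185]
```

View pics/s6.png

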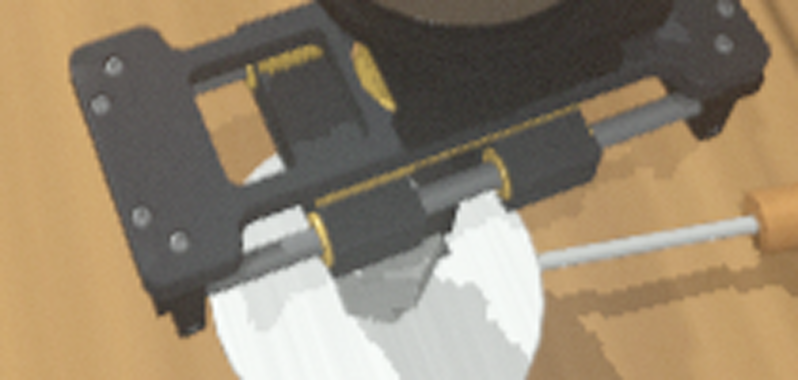

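View pics/t6.png

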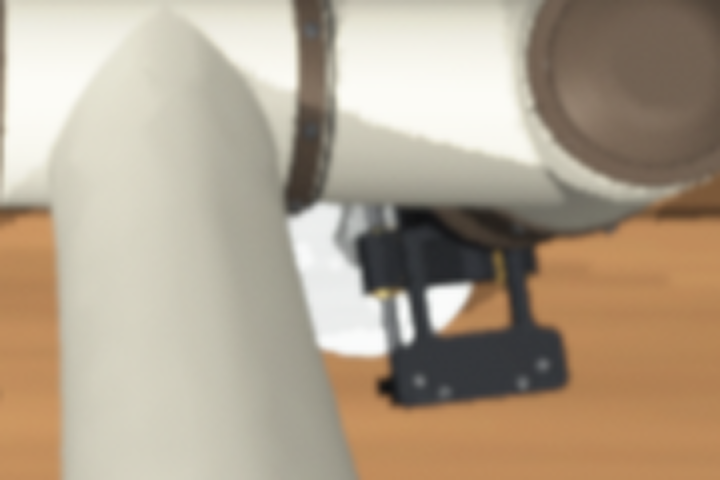

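Call:
step_arm:
  moves:
    - [[0,0,0,0,0,0,70],[0,-0.12,0,0,0,0,70],[0,-0.24,0,0,0,0,70],[0,-0.36,0,0,0,0,70],[0,-0.48,0,0,0,0,70]]

```text
time_s: 4.45
tcp_pos: [0.5844, -0.1631, 0.073]
ee_rot: [[-0.576, 0.001, -0.818], [0.818, 0.001, -0.576], [0.0, -1.0, -0.001]]
wrist_force: [0.2, -0.6, 0.2]
gripper_width: 0.497
```

Call:
step_arm:
  moves:
    - [[0,-0.12,0,0,0,0,70],[0,-0.24,0,0,0,0,70],[0,-0.36,0,0,0,0,70],[0,-0.48,0,0,0,0,70],[0,-0.6,0,0,0,0,70]]

```text
time_s: 4.87
tcp_pos: [0.5844, -0.1631, 0.073]
ee_rot: [[-0.937, 0.001, -0.35], [0.35, 0.001, -0.937], [-0.0, -1.0, -0.001]]
wrist_force: [0.2, -0.1, -0.4]
gripper_width: 0.694
```

Call:
step_arm:
  moves:
    - [[0,-0.12,0,0,0,0,70],[0,-0.12,0,0,0.3,0,70],[0,-0.12,0,0,0.8,0,70],[0,-0.12,0,0,1.2,0,70],[0,-0.12,0,0,1.2,0,70]]

```text
time_s: 5.28
tcp_pos: [0.5831, -0.1633, 0.0598]
ee_rot: [[-0.97, -0.002, -0.244], [0.244, 0.001, -0.97], [0.003, -1.0, 0.0]]
wrist_force: [-0.4, 0.2, 0.8]
gripper_width: 0.699
```

```bash
python3 - <<'E'
from h import *
go([.584,-.1635,.047],256)
for n in ["wrist","side"]:
    W=optics.capture(n); cv2.imwrite(f"pics/{n}7.png",W["image"][:,:,::-1])
cv2.imwrite("pics/s7.png",cv2.resize(W["image"][330:480,290:450,::-1],None,fx=4,fy=4,interpolation=cv2.INTER_CUBIC))
E
```

```text
t 5.28 tcp [ 0.5831 -0.1633  0.0598] head -104.1 F [-0.4  0.2  0.8] M [-0.018  0.156 -0.014] w 60.8 j [ -0.4  28.  -12.7  -0.  -49.4  76.3]
shift cm [-0.09  1.28 -0.  ] turn y -0.0020135665144668793
```

View pics/wrist7.png

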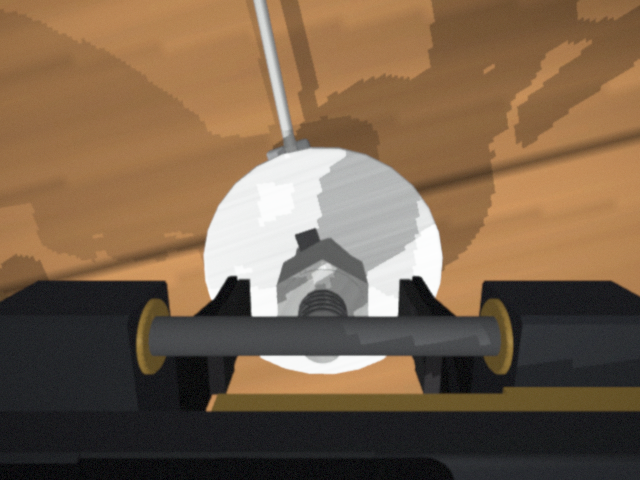

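View pics/s7.png

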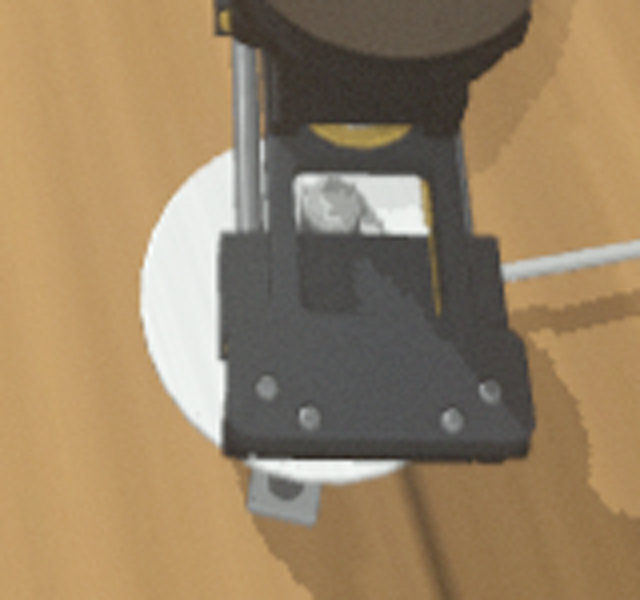

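Call:
step_arm:
  moves:
    - [[0,0,0,0,0.4,0,70],[0,0,0,0,0.8,0,70],[0,0,0,0,1.2,0,70],[0,0,0,0,1.2,0,50],[0,0,0,0,1.2,0,30]]

```text
time_s: 5.8
tcp_pos: [0.5838, -0.1636, 0.0489]
ee_rot: [[-0.97, -0.001, -0.243], [0.243, 0.0, -0.97], [0.001, -1.0, 0.0]]
wrist_force: [-0.1, -0.7, 0.3]
gripper_width: 0.617
```

Call:
step_arm:
  moves:
    - [[0,0,0,0,0,0,20],[0,0,0,0,0,0,20],[0,0,0,0,0,0,20],[0,0,0,0,0,0,20],[0,0,0,0,0,0,20]]

```text
time_s: 6.22
tcp_pos: [0.5845, -0.1631, 0.0497]
ee_rot: [[-0.97, 0.001, -0.242], [0.242, 0.0, -0.97], [-0.001, -1.0, -0.001]]
wrist_force: [0.3, 2.2, 0.0]
gripper_width: 0.409
```

Call:
step_arm:
  moves:
    - [[0,0,0,0,0,0,20],[0,0,0,0,0,0,20],[0,0,0,0,0,0,20],[0,0,0,0,0,0,20],[0,0,0,0,0,0,20]]

```text
time_s: 6.63
tcp_pos: [0.5844, -0.1632, 0.0496]
ee_rot: [[-0.97, 0.001, -0.242], [0.242, 0.0, -0.97], [-0.001, -1.0, -0.0]]
wrist_force: [0.9, 4.3, 1.8]
gripper_width: 0.415
```

```bash
python3 - <<'E'
from h import *
st()
W=optics.capture("wrist"); cv2.imwrite("pics/w8.png",W["image"][:,:,::-1])
E
```

```text
t 6.63 tcp [ 0.5844 -0.1632  0.0496] head -104.0 F [0.9 4.3 1.8] M [ 1.367 -0.025  0.033] w 36.1 j [ -0.3  28.8 -13.3  -0.  -47.9  76.3]
```

View pics/w8.png

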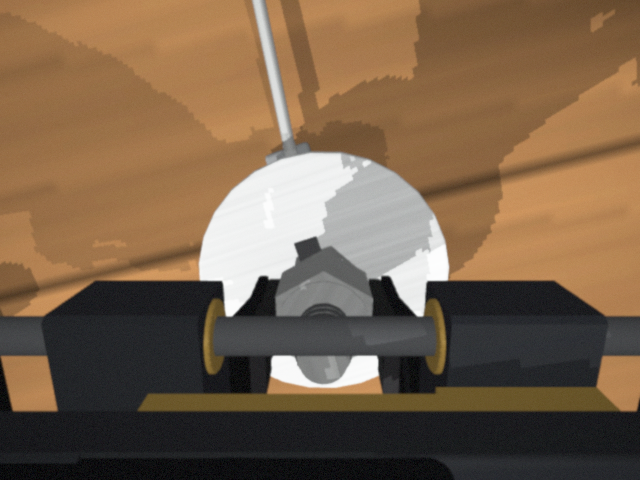

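Call:
step_arm:
  moves:
    - [[0,0.1,0,0,0.01,-0.02,20],[0,0.2,0,0,0.01,-0.02,20],[0,0.3,0,0,0.02,-0.02,20],[0,0.4,0,0,0.03,-0.02,20],[0,0.5,0,0,0.03,-0.02,20]]

```text
time_s: 7.1
tcp_pos: [0.5842, -0.1635, 0.0493]
ee_rot: [[-0.732, 0.0, -0.681], [0.681, -0.0, -0.732], [-0.0, -1.0, 0.0]]
wrist_force: [0.4, 3.0, 2.6]
gripper_width: 0.413
```

```bash
python3 - <<'E'
from h import *
st()
W=optics.capture("wrist"); cv2.imwrite("pics/w9.png",W["image"][:,:,::-1])
E
```

```text
t 7.1 tcp [ 0.5842 -0.1635  0.0493] head -132.9 F [0.4 3.  2.6] M [1.011 0.015 0.05 ] w 35.9 j [ -0.4  28.8 -13.3   0.  -47.9  47.4]
```

View pics/w9.png

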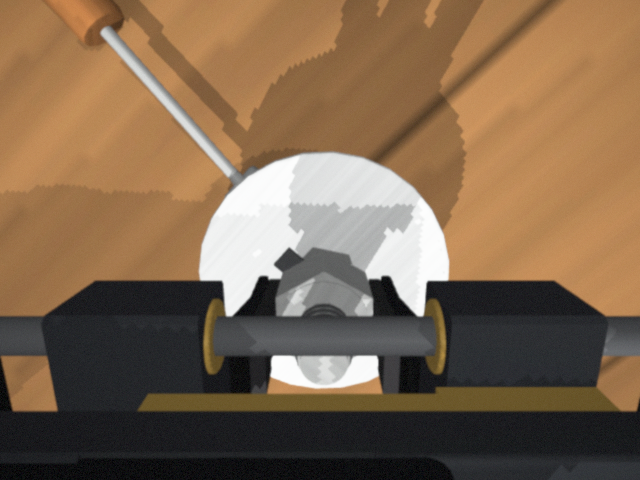

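Call:
step_arm:
  moves:
    - [[0,0.1,0,0,0.01,0,20],[0,0.2,0,0,0.01,0,20],[0,0.3,0,0,0.02,0,20],[0,0.4,0,0,0.03,0,20],[0,0.5,0,0,0.03,0,20]]

```text
time_s: 7.57
tcp_pos: [0.5839, -0.1636, 0.049]
ee_rot: [[-0.318, -0.0, -0.948], [0.948, -0.0, -0.318], [-0.0, -1.0, 0.0]]
wrist_force: [-0.4, 2.5, 2.6]
gripper_width: 0.411
```

```bash
python3 -c "
from h import *
st()"
```

```text
t 7.57 tcp [ 0.5839 -0.1636  0.049 ] head -161.5 F [-0.4  2.5  2.6] M [0.922 0.209 0.025] w 35.8 j [ -0.4  28.8 -13.3   0.  -47.9  18.9]
```

Call:
step_arm:
  moves:
    - [[0,0.1,0,0,0.01,0,20],[0,0.2,0,0,0.01,0,20],[0,0.3,0,0,0.02,0,20],[0,0.4,0,0,0.03,0,20],[0,0.5,0,0,0.03,0,20]]

```text
time_s: 7.98
tcp_pos: [0.5835, -0.1635, 0.0486]
ee_rot: [[0.176, -0.001, -0.984], [0.984, -0.0, 0.176], [-0.0, -1.0, 0.001]]
wrist_force: [-1.5, 3.0, 2.7]
gripper_width: 0.415
```

```bash
python3 -c "
from h import *
st()"
```

```text
t 7.98 tcp [ 0.5835 -0.1635  0.0486] head 169.9 F [-1.5  3.   2.7] M [1.095 0.295 0.04 ] w 36.1 j [ -0.4  28.8 -13.3   0.  -47.9  -9.8]
```

Call:
step_arm:
  moves:
    - [[0,0.08,0,0,0.01,0,20],[0,0.16,0,0,0.01,0,20],[0,0.24,0,0,0.02,0,20],[0,0.32,0,0,0.02,0,20],[0,0.4,0,0,0.025,0,20]]

```text
time_s: 8.4
tcp_pos: [0.5833, -0.1634, 0.0484]
ee_rot: [[0.545, -0.002, -0.839], [0.839, 0.0, 0.545], [-0.001, -1.0, 0.001]]
wrist_force: [-0.8, 3.7, 3.8]
gripper_width: 0.409
```

```bash
python3 -c "
from h import *
st()"
```

```text
t 8.4 tcp [ 0.5833 -0.1634  0.0484] head 147.0 F [-0.8  3.7  3.8] M [1.358 0.445 0.002] w 35.6 j [ -0.4  28.8 -13.4  -0.  -47.9 -32.6]
```

Call:
step_arm:
  moves:
    - [[0,0.05,0,0,0,0,20],[0,0.1,0,0,0.005,0,20],[0,0.15,0,0,0.01,0,20],[0,0.2,0,0,0.015,0,20],[0,0.25,0,0,0.015,0,20]]

```text
time_s: 8.82
tcp_pos: [0.5832, -0.1633, 0.0482]
ee_rot: [[0.734, -0.002, -0.679], [0.679, 0.0, 0.734], [-0.001, -1.0, 0.001]]
wrist_force: [-1.6, 4.1, 3.3]
gripper_width: 0.413
```

```bash
cat >> h.py <<'E'
def tq(n=3):
    m=[];s=st();m.append(s["moment"][2])
    for i in range(n): optics.capture("wrist"); m.append(r.sense()["moment"][2])
    print("Mz",np.round(m,3),"mean",np.mean(m).round(3),"head",heading(r.sense()).round(2))
E
python3 -c "
from h import *
tq()"
```

```text
t 8.82 tcp [ 0.5832 -0.1633  0.0482] head 132.8 F [-1.6  4.1  3.3] M [1.497 0.472 0.067] w 36.0 j [ -0.3  28.8 -13.4  -0.  -47.9 -46.9]
Mz [0.067 0.106 0.018 0.062] mean 0.063 head 132.93
```

Call:
step_arm:
  moves:
    - [[0,0.05,0,0,0,0,20],[0,0.1,0,0,0.005,0,20],[0,0.15,0,0,0.01,0,20],[0,0.2,0,0,0.015,0,20],[0,0.25,0,0,0.015,0,20]]

```text
time_s: 9.38
tcp_pos: [0.5832, -0.1631, 0.0481]
ee_rot: [[0.879, -0.002, -0.477], [0.477, 0.0, 0.879], [-0.002, -1.0, 0.001]]
wrist_force: [-2.9, 6.2, 5.6]
gripper_width: 0.411
```

```bash
python3 -c "
from h import *
tq()"
```

```text
t 9.38 tcp [ 0.5832 -0.1631  0.0481] head 118.5 F [-2.9  6.2  5.6] M [1.754 0.841 0.189] w 35.7 j [ -0.3  28.8 -13.4  -0.  -47.9 -61.1]
Mz [0.189 0.21  0.216 0.186] mean 0.2 head 118.64
```

Call:
step_arm:
  moves:
    - [[0,0.04,0,0,0,0,20],[0,0.08,0,0,0,0,20],[0,0.12,0,0,0,0,20],[0,0.16,0,0,0.005,0,20],[0,0.2,0,0,0.01,0,20]]

```text
time_s: 9.95
tcp_pos: [0.5832, -0.163, 0.0481]
ee_rot: [[0.956, -0.002, -0.294], [0.294, 0.0, 0.956], [-0.002, -1.0, 0.001]]
wrist_force: [-2.8, 6.0, 6.3]
gripper_width: 0.414
```

```bash
python3 -c "
from h import *
tq()
for n in ['wrist','top']:
  W=optics.capture(n); cv2.imwrite(f'pics/{n}10.png',W['image'][:,:,::-1])
"
```

```text
t 9.95 tcp [ 0.5832 -0.163   0.0481] head 107.1 F [-2.8  6.   6.3] M [1.96  0.858 0.252] w 36.0 j [ -0.3  28.8 -13.4  -0.  -47.9 -72.6]
Mz [0.252 0.165 0.143 0.155] mean 0.178 head 107.18
```

View pics/wrist10.png

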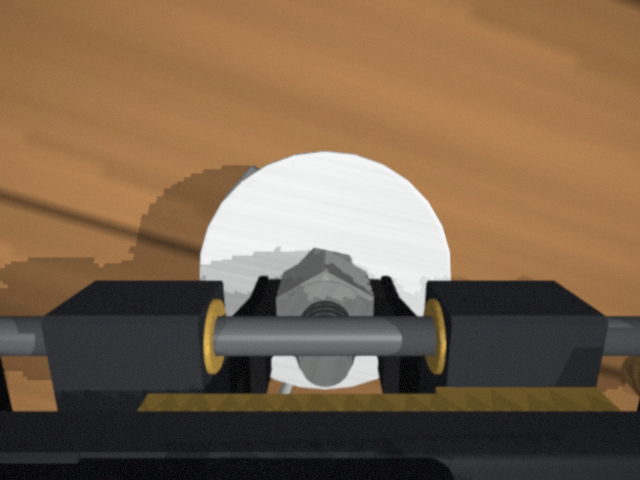

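View pics/top10.png

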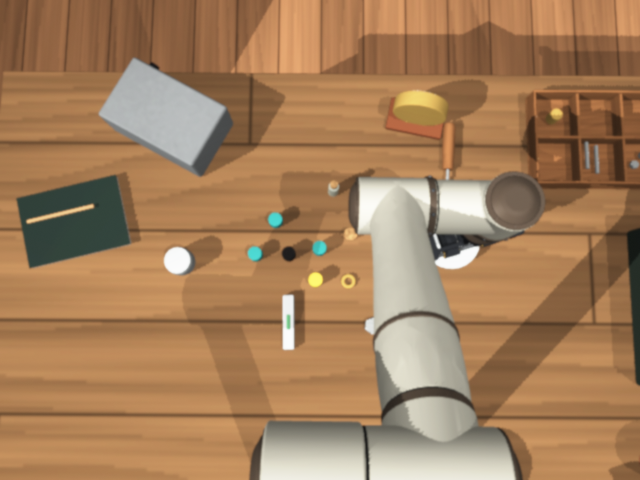

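Call:
step_arm:
  moves:
    - [[0,0.02,0,0,0,0,20],[0,0.04,0,0,0,0,20],[0,0.06,0,0,0,0,20],[0,0.08,0,0,0.005,0,20],[0,0.1,0,0,0.005,0,20]]

```text
time_s: 10.62
tcp_pos: [0.5832, -0.1629, 0.0481]
ee_rot: [[0.98, -0.002, -0.198], [0.198, 0.0, 0.98], [-0.002, -1.0, 0.001]]
wrist_force: [-2.5, 6.0, 6.9]
gripper_width: 0.412
```

```bash
python3 -c "
from h import *
tq(4)
"
```

```text
t 10.62 tcp [ 0.5832 -0.1629  0.0481] head 101.4 F [-2.5  6.   6.9] M [2.058 0.893 0.197] w 35.9 j [ -0.3  28.8 -13.4  -0.  -47.9 -78.3]
Mz [0.197 0.227 0.198 0.178 0.236] mean 0.207 head 101.46
```

Call:
step_arm:
  moves:
    - [[0,0.02,0,0,0,0,20],[0,0.04,0,0,0,0,20],[0,0.05,0,0,0,0,20],[0,0.06,0,0,0.005,0,20],[0,0.06,0,0,0.005,0,20]]

```text
time_s: 11.23
tcp_pos: [0.5832, -0.1629, 0.0481]
ee_rot: [[0.99, -0.002, -0.139], [0.139, 0.0, 0.99], [-0.002, -1.0, 0.001]]
wrist_force: [-2.6, 6.3, 6.4]
gripper_width: 0.411
```

```bash
python3 -c "
from h import *
tq(4)
"
```

```text
t 11.23 tcp [ 0.5832 -0.1629  0.0481] head 98.0 F [-2.6  6.3  6.4] M [2.064 0.95  0.244] w 35.8 j [ -0.3  28.8 -13.4  -0.  -47.9 -81.7]
Mz [0.244 0.237 0.212 0.187 0.235] mean 0.223 head 98.03
```

Call:
step_arm:
  moves:
    - [[0,0.02,0,0,0,0,20],[0,0.04,0,0,0,0,20],[0,0.05,0,0,0,0,20],[0,0.06,0,0,0,0,20],[0,0.06,0,0,0,0,20]]

```text
time_s: 11.85
tcp_pos: [0.5832, -0.1628, 0.0481]
ee_rot: [[0.997, -0.002, -0.08], [0.08, 0.0, 0.997], [-0.002, -1.0, 0.001]]
wrist_force: [-2.4, 7.0, 7.0]
gripper_width: 0.407
```

```bash
python3 -c "
from h import *
tq(4)
"
```

```text
t 11.85 tcp [ 0.5832 -0.1628  0.0481] head 94.6 F [-2.4  7.   7. ] M [2.113 0.932 0.281] w 35.4 j [ -0.3  28.8 -13.4  -0.  -47.9 -85.1]
Mz [0.281 0.344 0.313 0.328 0.358] mean 0.325 head 94.62
```

Call:
step_arm:
  moves:
    - [[0,0.02,0,0,0,0,20],[0,0.03,0,0,0,0,20],[0,0.04,0,0,0,0,20],[0,0.04,0,0,0,0,20],[0,0.04,0,0,0,0,20]]

```text
time_s: 12.47
tcp_pos: [0.5832, -0.1628, 0.0481]
ee_rot: [[0.999, -0.002, -0.041], [0.041, 0.0, 0.999], [-0.002, -1.0, 0.0]]
wrist_force: [-2.8, 6.6, 7.4]
gripper_width: 0.41
```

```bash
python3 -c "
from h import *
tq(4)
"
```

```text
t 12.47 tcp [ 0.5832 -0.1628  0.0481] head 92.3 F [-2.8  6.6  7.4] M [2.072 0.85  0.405] w 35.7 j [ -0.3  28.8 -13.4  -0.  -47.9 -87.3]
Mz [0.405 0.346 0.304 0.363 0.301] mean 0.344 head 92.34
```

Call:
step_arm:
  moves:
    - [[0,0.01,0,0,0,0,20],[0,0.02,0,0,0,0,20],[0,0.03,0,0,0,0,20],[0,0.03,0,0,0,0,20],[0,0.03,0,0,0,0,20]]

```text
time_s: 13.08
tcp_pos: [0.5832, -0.1628, 0.0481]
ee_rot: [[1.0, -0.002, -0.011], [0.011, 0.0, 1.0], [-0.002, -1.0, 0.0]]
wrist_force: [-3.6, 7.5, 6.0]
gripper_width: 0.415
```

```bash
python3 -c "
from h import *
tq(6)
"
```

```text
t 13.08 tcp [ 0.5832 -0.1628  0.0481] head 90.6 F [-3.6  7.5  6. ] M [2.15  0.902 0.429] w 36.1 j [ -0.3  28.8 -13.4  -0.  -47.9 -89. ]
Mz [0.429 0.479 0.412 0.418 0.409 0.359 0.383] mean 0.413 head 90.63
```

Call:
step_arm:
  moves:
    - [[0,0,0,0,0,0,65],[0,0,0,0,0,0,65],[0,0,0,0,0,0,65],[0,0,0,0,0,0,65],[0,0,0,0,0,0,65]]

```text
time_s: 13.8
tcp_pos: [0.584, -0.164, 0.0474]
ee_rot: [[1.0, -0.0, -0.007], [0.007, -0.0, 1.0], [-0.0, -1.0, -0.0]]
wrist_force: [-0.6, -0.1, -1.0]
gripper_width: 0.629
```

Call:
step_arm:
  moves:
    - [[0,0,0,0,-1,0,65],[0,0,0,0,-3,0,65],[0,0,0,0,-6,0,65],[0,0,0,0,-9,0,65],[0,0,0,0,-12,0,65]]

```text
time_s: 14.22
tcp_pos: [0.584, -0.1637, 0.1697]
ee_rot: [[1.0, 0.0, -0.007], [0.007, -0.001, 1.0], [0.0, -1.0, -0.001]]
wrist_force: [0.0, 0.3, 0.1]
gripper_width: 0.649
```

```bash
python3 - <<'E'
from h import *
import pickle
st()
W=optics.capture("wrist"); cv2.imwrite("pics/w11.png",W["image"][:,:,::-1]);pickle.dump(W,open("w11.pkl","wb"))
S=optics.capture("side"); cv2.imwrite("pics/s11.png",S["image"][:,:,::-1])
E
```

```text
t 14.22 tcp [ 0.584  -0.1637  0.1697] head 90.4 F [0.  0.3 0.1] M [ 0.008 -0.124  0.016] w 56.5 j [ -0.4  21.7  -5.3   0.  -62.9 -89.2]
```

View pics/w11.png

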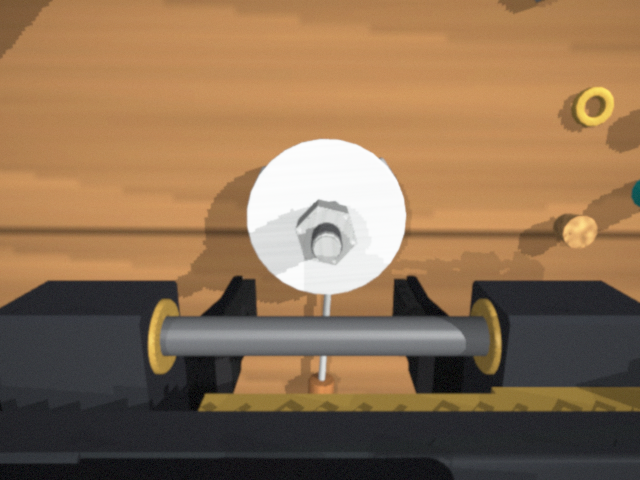

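View pics/s11.png

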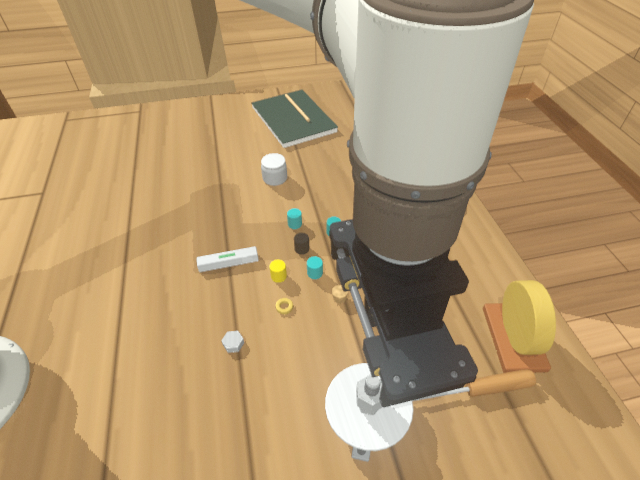

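Call:
step_arm:
  moves:
    - [[0,-0.12,0,-0.3,0,3.8,60],[0,-0.24,0,-0.7,0,7.6,60],[0,-0.36,0,-1.1,0,11.4,60],[0,-0.48,0,-1.5,0,15.2,60],[0,-0.6,0,-1.8,0,19,60]]

```text
time_s: 14.73
tcp_pos: [0.5642, 0.0278, 0.168]
ee_rot: [[0.818, 0.0, -0.575], [0.575, -0.0, 0.818], [0.0, -1.0, -0.0]]
wrist_force: [1.0, -0.6, -0.2]
gripper_width: 0.601
```

```bash
python3 -c "
from h import *
go([.5545,.1675,.12],180)
T=optics.capture('top'); S=optics.capture('side')
crop(T,410,190,510,280,6,'pics/t12.png')
crop(S,315,360,425,470,5,'pics/s12.png')
"
```

```text
t 14.73 tcp [0.5642 0.0278 0.168 ] head 125.1 F [ 1.  -0.6 -0.2] M [ 0.026 -0.041 -0.028] w 52.3 j [ 19.3  17.9 -11.4   0.  -60.7 -74.2]
shift cm [ 7.24  4.8  11.99] turn y -0.9583601001451778
```

View pics/t12.png

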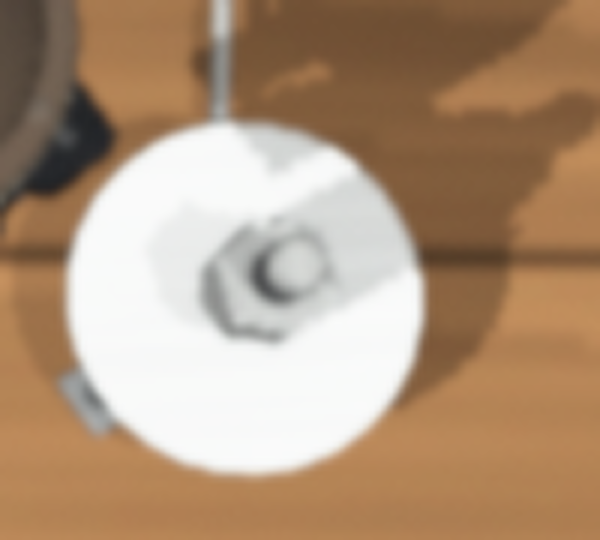

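View pics/s12.png

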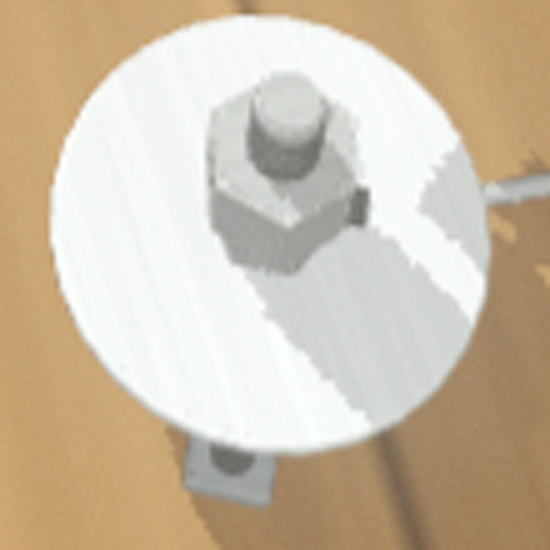

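```bash
python3 -c "
from h import *
S=optics.capture('side')
c=np.array([.5837,-.163])+np.array([-.0005,-.0022])
for p in ((362,182),(358,206),(367,203)):
    P=onz(S,315+p[0]/5-.4,360+p[1]/5-.4,.057)[:2]-c; print(P.round(4),np.hypot(*P).round(4),np.degrees(np.arctan2(P[1],P[0])).round(1))
go([.5545,.1675,.12],180)
"
```

```text
[ 0.0241 -0.0007] 0.0241 -1.6
[ 0.0209 -0.0066] 0.0219 -17.6
[ 0.0235 -0.0064] 0.0244 -15.3
t 14.88 tcp [0.5646 0.0288 0.168 ] head 125.0 F [-1.1 -0.8 -0.2] M [-0.02   0.021 -0.022] w 52.0 j [ 19.3  18.  -11.3   0.  -60.7 -74.3]
shift cm [ 7.13  4.8  11.94] turn y -0.9596554495715548
```

Call:
step_arm:
  moves:
    - [[0,-0.12,0,1.9,1,3.0,60],[0,-0.24,0,3.8,2,6,60],[0,-0.36,0,5.6,3,9,60],[0,-0.48,0,7.2,4,12,60],[0,-0.6,0,7.2,4.8,12,60]]

```text
time_s: 15.3
tcp_pos: [0.5558, 0.1696, 0.119]
ee_rot: [[0.348, 0.001, -0.938], [0.938, 0.001, 0.348], [0.001, -1.0, -0.001]]
wrist_force: [0.4, 0.2, 0.1]
gripper_width: 0.601
```

Call:
step_arm:
  moves:
    - [[0,-0.12,0,0,0,0,60],[0,-0.24,0,0,0,0,60],[0,-0.36,0,0,0,0,60],[0,-0.36,0,0,0,0,60],[0,-0.36,0,0,0,0,60]]

```text
time_s: 15.72
tcp_pos: [0.5558, 0.1651, 0.1197]
ee_rot: [[0.009, -0.0, -1.0], [1.0, -0.0, 0.009], [-0.0, -1.0, 0.0]]
wrist_force: [-0.3, -0.1, 0.3]
gripper_width: 0.598
```

```bash
python3 - <<'E'
from h import *
go([.5545,.1675,-.006],180)
W=optics.capture("wrist"); cv2.imwrite("pics/w13.png",W["image"][:,:,::-1])
print(proj(W,[.5545,.1675,.032]))
import pickle; pickle.dump(W,open("w13.pkl","wb"))
E
```

```text
t 15.72 tcp [0.5558 0.1651 0.1197] head 179.5 F [-0.3 -0.1  0.3] M [0.03  0.062 0.003] w 52.1 j [ 32.6  22.  -12.9   0.  -55.2 -33.1]
shift cm [ 0.24 12.57  0.13] turn y -0.008798478313082348
[326.17564858 238.11501822]
```

View pics/w13.png

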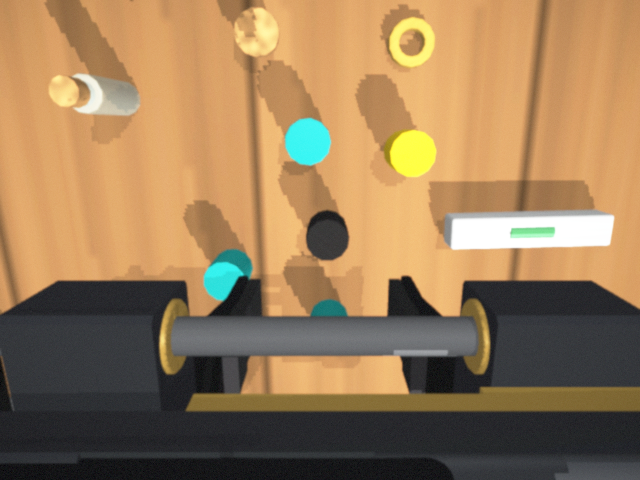

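Call:
step_arm:
  moves:
    - [[0,0,0,0.29,3,0.2,60],[0,0,0,0.29,6,0.2,60],[0,0,0,0.29,9,0.2,60],[0,0,0,0.29,10.5,0.2,60],[0,0,0,0.29,11,0.2,60]]

```text
time_s: 16.18
tcp_pos: [0.5516, 0.1675, 0.0066]
ee_rot: [[0.007, -0.005, -1.0], [1.0, -0.003, 0.007], [-0.003, -1.0, 0.005]]
wrist_force: [0.2, 0.4, -0.7]
gripper_width: 0.601
```

```bash
python3 - <<'E'
from h import *
go([.5538,.168,-.006],180)
for n in ["wrist","side"]:
    W=optics.capture(n); cv2.imwrite(f"pics/{n}14.png",W["image"][:,:,::-1])
crop(W,220,160,400,300,4,"pics/s14.png")
E
```

```text
t 16.18 tcp [0.5516 0.1675 0.0066] head 179.6 F [ 0.2  0.4 -0.7] M [ 0.017  0.075 -0.034] w 52.3 j [ 33.   29.9 -19.5  -0.  -41.  -33.4]
shift cm [ 0.06  1.26 -0.23] turn y -0.007422446965521617
```

View pics/wrist14.png

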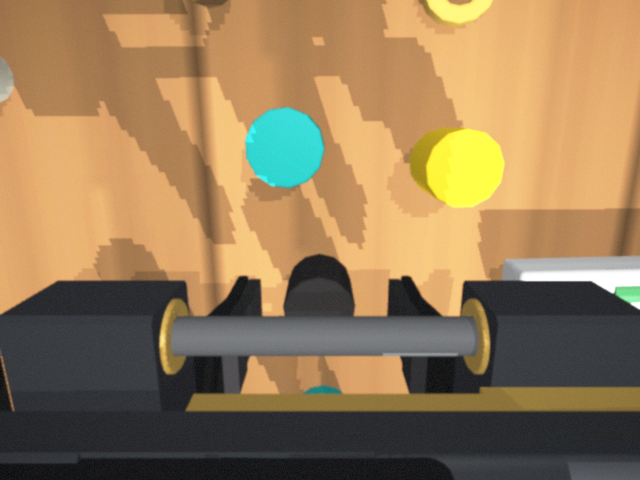

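View pics/s14.png

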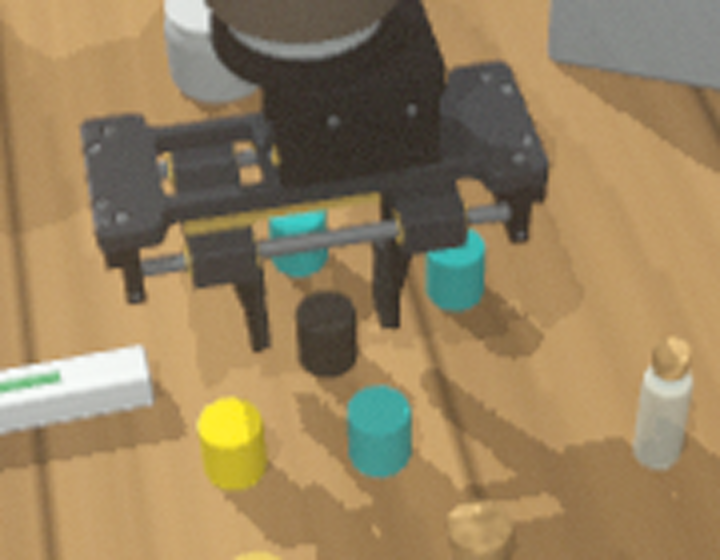

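```bash
python3 - <<'E'
from h import *
S=optics.capture("side"); st()
def ony(c,u,v,y):
    o,d=ray(c,u,v); return o+d*(y-o[1])/d[1]
for p in ((260,348),(391,326),(327,372),(303,318)):
    for y in (.158,.1675): print(p,y,ony(S,220+p[0]/4-.4,160+p[1]/4-.4,y).round(4))
E
```

```text
t 16.33 tcp [0.5542 0.169  0.0102] head 179.7 F [ 0.4 -0.2  0.3] M [-0.014  0.063 -0.003] w 51.8 j [ 33.   29.6 -19.3   0.  -41.1 -33.3]
(260, 348) 0.158 [0.5214 0.158  0.0254]
(260, 348) 0.1675 [0.5223 0.1675 0.0147]
(391, 326) 0.158 [0.5835 0.158  0.0248]
(391, 326) 0.1675 [0.5855 0.1675 0.0142]
(327, 372) 0.158 [5.519e-01 1.580e-01 2.000e-04]
(327, 372) 0.1675 [ 0.5533  0.1675 -0.0108]
(303, 318) 0.158 [0.5424 0.158  0.0406]
(303, 318) 0.1675 [0.5437 0.1675 0.0303]
```

Call:
step_arm:
  moves:
    - [[0,0,0,0,0.6,0,60],[0,0,0,0,1.2,0,60],[0,0,0,0,1.8,0,50],[0,0,0,0,1.8,0,40],[0,0,0,0,1.8,0,25]]

```text
time_s: 16.75
tcp_pos: [0.5534, 0.1689, -0.0085]
ee_rot: [[0.004, -0.0, -1.0], [1.0, -0.0, 0.004], [-0.0, -1.0, 0.0]]
wrist_force: [-0.2, -0.4, 0.5]
gripper_width: 0.45
```

Call:
step_arm:
  moves:
    - [[0,0,0,0,0,0,25],[0,0,0,0,0,0,25],[0,0,0,0,0,0,25],[0,0,0,0,0,0,25],[0,0,0,0,0,0,25]]

```text
time_s: 17.17
tcp_pos: [0.5537, 0.1692, -0.008]
ee_rot: [[0.004, 0.001, -1.0], [1.0, 0.0, 0.004], [0.0, -1.0, -0.001]]
wrist_force: [-0.0, 0.7, 0.5]
gripper_width: 0.326
```

```bash
python3 -c "
from h import *
st()"
```

```text
t 17.17 tcp [ 0.5537  0.1692 -0.008 ] head 179.8 F [-0.   0.7  0.5] M [0.033 0.07  0.028] w 28.4 j [ 33.   31.1 -20.1   0.  -38.8 -33.2]
```

Call:
step_arm:
  moves:
    - [[0,0,0,0,0,0,50],[0,0,0,0,0,0,50],[0,0,0,0,0,0,50],[0,0.12,0,0,0,0,50],[0,0.24,0,0,0,0,50]]

```text
time_s: 17.58
tcp_pos: [0.5535, 0.169, -0.0083]
ee_rot: [[0.247, -0.0, -0.969], [0.969, -0.0, 0.247], [-0.0, -1.0, 0.0]]
wrist_force: [0.4, 1.2, 0.3]
gripper_width: 0.49
```

Call:
step_arm:
  moves:
    - [[0,0.12,0,0,0,0,50],[0,0.24,0,0,0,0,50],[0,0.36,0,0,0,0,50],[0,0.48,0,0,0,0,50],[0,0.6,0,0,0,0,50]]

```text
time_s: 18.0
tcp_pos: [0.5534, 0.169, -0.0084]
ee_rot: [[0.751, -0.0, -0.66], [0.66, -0.0, 0.751], [-0.0, -1.0, 0.0]]
wrist_force: [-0.5, -0.4, -0.4]
gripper_width: 0.5
```

Call:
step_arm:
  moves:
    - [[0,0.12,0,0,0,0,50],[0,0.24,0,0,0,0,50],[0,0.36,0,0,0,0,50],[0,0.48,0,0,0,0,50],[0,0.6,0,0,0,0,50]]

```text
time_s: 18.42
tcp_pos: [0.5535, 0.169, -0.0084]
ee_rot: [[0.993, -0.0, -0.12], [0.12, -0.0, 0.993], [-0.0, -1.0, -0.0]]
wrist_force: [1.2, 0.2, 1.0]
gripper_width: 0.5
```

```bash
python3 -c "
from h import *
go([.5537,.1685,-.008],90)
W=optics.capture('wrist'); cv2.imwrite('pics/w15.png',W['image'][:,:,::-1])"
```

```text
t 18.42 tcp [ 0.5535  0.169  -0.0084] head 96.9 F [1.2 0.2 1. ] M [-0.05  -0.004 -0.03 ] w 43.5 j [  33.    31.1  -20.1   -0.   -38.8 -116.1]
shift cm [ 0.02 -0.04 -0.05] turn y 0.12078064771734603
```

View pics/w15.png

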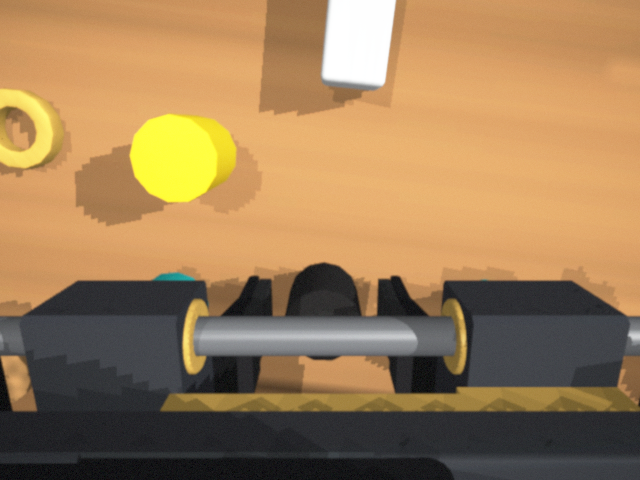

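Call:
step_arm:
  moves:
    - [[0,0.11,0,0,0,0,50],[0,0.11,0,0,0,0,40],[0,0.11,0,0,0,0,25],[0,0.11,0,0,0,0,20],[0,0.11,0,0,0,0,20]]

```text
time_s: 18.88
tcp_pos: [0.5535, 0.169, -0.0083]
ee_rot: [[1.0, -0.0, -0.019], [0.019, -0.0, 1.0], [-0.0, -1.0, -0.0]]
wrist_force: [-0.0, 0.2, 0.5]
gripper_width: 0.324
```

Call:
step_arm:
  moves:
    - [[0,0,0,0,0,0,20],[0,0,0,0,0,0,20],[0,0,0,0,-0.2,0,20],[0,0,0,0,-1,0,20],[0,0,0,0,-2,0,20]]

```text
time_s: 19.3
tcp_pos: [0.553, 0.1688, 0.0118]
ee_rot: [[1.0, -0.001, -0.017], [0.017, -0.001, 1.0], [-0.001, -1.0, -0.001]]
wrist_force: [0.5, 0.7, -0.6]
gripper_width: 0.324
```

```bash
python3 -c "
from h import *
go([.5837,-.163,.17],90)
W=optics.capture('side'); crop(W,220,160,400,300,4,'pics/s16.png')"
```

```text
t 19.3 tcp [0.553  0.1688 0.0118] head 91.0 F [ 0.5  0.7 -0.6] M [-0.039 -0.022 -0.022] w 28.2 j [  33.    29.5  -19.2   -0.   -41.4 -122. ]
shift cm [  2.48 -15.8  -33.24] turn y 0.01703106072417813
```

View pics/s16.png

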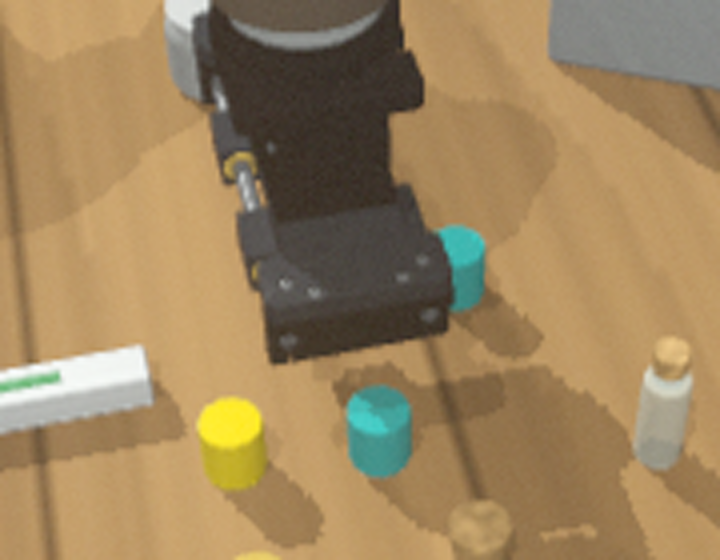

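Call:
step_arm:
  moves:
    - [[0,0,0,0,-3,0,20],[0,0,0,0,-6.5,0,20],[0,0.015,0,0,-10,-1,20],[0,0.015,0,0.5,-13,-3,20],[0,0.015,0,1,-14.5,-6,20]]

```text
time_s: 19.77
tcp_pos: [0.567, 0.1108, 0.1626]
ee_rot: [[1.0, 0.009, -0.006], [0.006, 0.003, 1.0], [0.009, -1.0, 0.003]]
wrist_force: [0.3, 0.6, 0.2]
gripper_width: 0.327
```

Call:
step_arm:
  moves:
    - [[0,0,0,0.3,0,-3.5,20],[0,0,0,0.6,0,-7,20],[0,0,0,0.9,0,-10.5,20],[0,0,0,1.2,0,-14,20],[0,0,0,1.5,0,-17.5,20]]

```text
time_s: 20.18
tcp_pos: [0.5798, -0.0673, 0.1579]
ee_rot: [[1.0, 0.002, -0.002], [0.002, 0.0, 1.0], [0.002, -1.0, 0.0]]
wrist_force: [1.3, 0.0, -1.1]
gripper_width: 0.327
```

```bash
python3 -c "
from h import *
go([.5837,-.163,.15],90)"
```

```text
t 20.18 tcp [ 0.5798 -0.0673  0.1579] head 90.1 F [ 1.3  0.  -1.1] M [-0.044 -0.091  0.045] w 28.4 j [  9.3  20.2  -9.6   0.  -60.2 -99.1]
shift cm [ 0.36  0.78 -9.57] turn y 0.002251275948746639
```

Call:
step_arm:
  moves:
    - [[0,0,0,0.1,0,-3.5,20],[0,0,0,0.2,0,-6.5,20],[0,0,0,0.3,0,-9,20],[0,0,0,0.3,0,-9.4,20],[0,0,0,0.3,0,-9.4,20]]

```text
time_s: 20.6
tcp_pos: [0.5828, -0.1613, 0.1572]
ee_rot: [[1.0, 0.001, 0.001], [-0.001, 0.0, 1.0], [0.001, -1.0, 0.0]]
wrist_force: [-0.7, 0.8, -0.7]
gripper_width: 0.327
```

```bash
python3 -c "
from h import *
W=optics.capture('wrist'); cv2.imwrite('pics/w17.png',W['image'][:,:,::-1])
S=optics.capture('side'); crop(S,300,290,450,450,4,'pics/s17.png')
go([.5837,-.163,.13],90)
"
```

```text
t 20.7 tcp [ 0.583  -0.1594  0.1571] head 90.1 F [ 1.   1.1 -0.3] M [-0.01   0.003  0.029] w 28.3 j [  0.   22.1  -6.6  -0.  -61.2 -89.9]
shift cm [ 0.07  2.71 -0.36] turn y 0.0016757006565443623
```

View pics/w17.png

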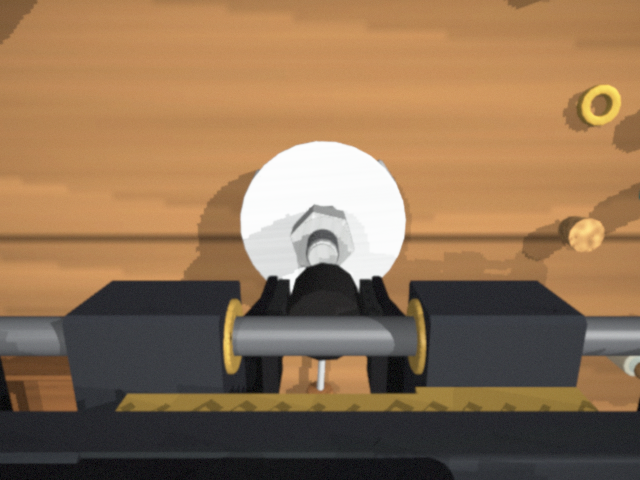

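View pics/s17.png

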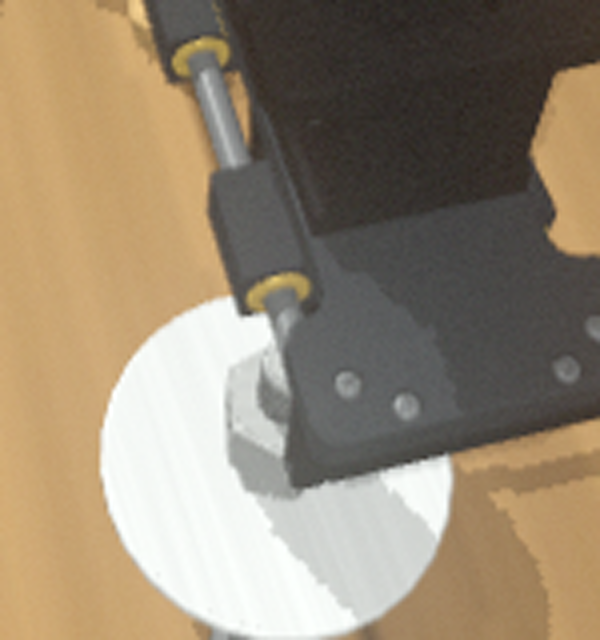

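```bash
python3 - <<'E'
import numpy as np
D=[(-104,.5844,-.1632),(-132.9,.5842,-.1635),(-161.5,.5839,-.1636),(169.9,.5835,-.1635),(147,.5833,-.1634),(132.8,.5832,-.1633),(118.5,.5832,-.1631),(107.1,.5832,-.163),(98,.5832,-.1629),(90.6,.5832,-.1628)]
A=[];b=[]
for h,x,y in D:
    n=np.array([np.cos(np.radians(h)),np.sin(np.radians(h))]);A.append([*n,1]);b.append(n@[x,y])
A=np.array(A);b=np.array(b)
s,*_=np.linalg.lstsq(A,b,rcond=None);print(s,A@s-b)
s,*_=np.linalg.lstsq(A[:,:2],b,rcond=None);print(s,A[:,:2]@s-b)
E
```

```text
[ 5.83749616e-01 -1.62923622e-01  1.08314513e-04] [-2.51170715e-06 -7.32107103e-06  3.63097042e-05 -3.63552897e-05
 -9.31075713e-06  1.10428068e-05  1.06467977e-06  1.97069841e-05
  8.43075479e-06 -2.10561047e-05]
[ 0.58361098 -0.16288725] [-1.12581757e-04 -4.79074272e-05  4.79286115e-05 -1.79895701e-06
  1.84600255e-05  2.36164161e-05 -9.12847904e-06 -1.30736565e-05
 -4.45666326e-05 -9.15446475e-05]
```

Call:
step_arm:
  moves:
    - [[0,0,0,0.05,0.5,-0.2,20],[0,0,0,0.07,1,-0.34,20],[0,0,0,0.07,2,-0.34,20],[0,0,0,0.07,3,-0.34,20],[0,0,0,0.07,3,-0.34,20]]

```text
time_s: 21.12
tcp_pos: [0.5818, -0.1623, 0.1234]
ee_rot: [[1.0, -0.006, -0.002], [0.002, 0.001, 1.0], [-0.006, -1.0, 0.001]]
wrist_force: [-0.2, 0.5, -1.3]
gripper_width: 0.327
```

```bash
python3 -c "
from h import *
optics.capture('wrist');optics.capture('wrist')
W=optics.capture('wrist'); cv2.imwrite('pics/w18.png',W['image'][:,:,::-1])
go([.5837,-.1628,.12],90)
"
```

```text
t 21.27 tcp [ 0.5837 -0.163   0.1263] head 90.1 F [ 0.3  0.2 -0.6] M [-0.052 -0.109  0.005] w 28.1 j [ -0.3  23.9  -8.6   0.  -57.5 -89.6]
shift cm [-0.    0.63  0.02] turn y 0.0022160671622292964
```

View pics/w18.png

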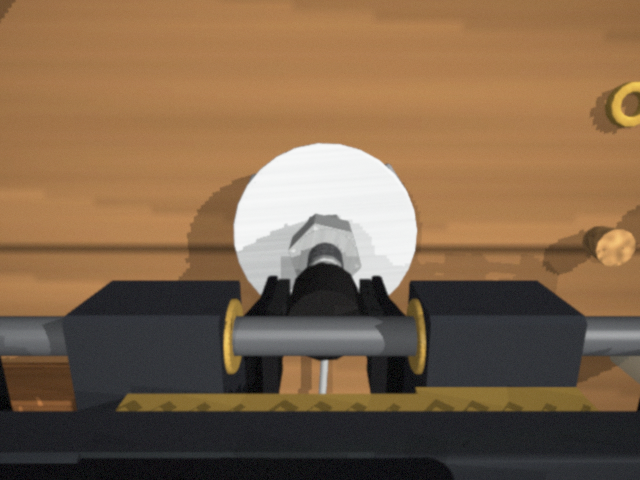

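Call:
step_arm:
  moves:
    - [[0,0,0,0,0.5,0,20],[0,0,0,0,1,0,20],[0,0,0,0,1.5,0,20],[0,0,0,0,2,0,20],[0,0,0,0,2.4,0,20]]

```text
time_s: 21.68
tcp_pos: [0.5834, -0.1631, 0.1019]
ee_rot: [[1.0, -0.001, -0.002], [0.002, 0.0, 1.0], [-0.001, -1.0, 0.0]]
wrist_force: [0.1, 0.0, -0.1]
gripper_width: 0.326
```

Call:
step_arm:
  moves:
    - [[0,0,0,0,0.2,0,20],[0,0,0,0,0.4,0,20],[0,0,0,0,0.6,0,20],[0,0,0,0,0.7,0,20],[0,0,0,0,0.7,0,20]]

```text
time_s: 22.1
tcp_pos: [0.5836, -0.1631, 0.0955]
ee_rot: [[1.0, -0.0, -0.002], [0.002, 0.0, 1.0], [-0.0, -1.0, 0.0]]
wrist_force: [-0.0, -0.0, 0.1]
gripper_width: 0.323
```

```bash
python3 -c "
from h import *
go([.5837,-.1628,.08],90)
W=optics.capture('wrist'); cv2.imwrite('pics/w19.png',W['image'][:,:,::-1])
"
```

```text
t 22.1 tcp [ 0.5836 -0.1631  0.0955] head 90.1 F [-0.  -0.   0.1] M [-0.059 -0.004 -0.008] w 28.1 j [ -0.3  25.7 -10.7  -0.  -53.6 -89.6]
shift cm [0.01 1.55 0.03] turn y 0.001749741230509436
```

View pics/w19.png

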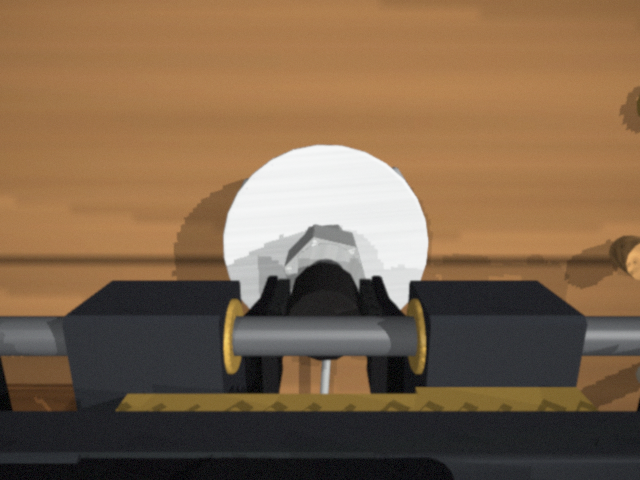

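Call:
step_arm:
  moves:
    - [[0,0,0,0,0.3,0,20],[0,0,0,0,0.6,0,20],[0,0,0,0,0.9,0,20],[0,0,0,0,1.2,0,20],[0,0,0,0,1.2,0,20]]

```text
time_s: 22.57
tcp_pos: [0.5831, -0.1631, 0.0828]
ee_rot: [[1.0, -0.002, -0.002], [0.002, 0.0, 1.0], [-0.002, -1.0, 0.0]]
wrist_force: [0.3, 0.3, -1.1]
gripper_width: 0.323
```

Call:
step_arm:
  moves:
    - [[0,0,0,0,0.1,0,20],[0,0,0,0,0.2,0,20],[0,0,0,0,0.3,0,20],[0,0,0,0,0.4,0,20],[0,0,0,0,0.4,0,20]]

```text
time_s: 22.98
tcp_pos: [0.5838, -0.1632, 0.0797]
ee_rot: [[1.0, 0.0, -0.002], [0.002, -0.0, 1.0], [0.0, -1.0, -0.0]]
wrist_force: [-0.4, -0.4, 0.3]
gripper_width: 0.322
```

```bash
python3 -c "
from h import *
go([.5837,-.1628,.08],90)
"
```

```text
t 22.98 tcp [ 0.5838 -0.1632  0.0797] head 90.1 F [-0.4 -0.4  0.3] M [-0.061 -0.041  0.059] w 28.0 j [ -0.3  26.7 -11.6   0.  -51.7 -89.6]
shift cm [-0.01 -0.03  0.04] turn y 0.001797580082244195
```

Call:
step_arm:
  moves:
    - [[0,0,0,0,0.05,0,20],[0,0,0,0,0.1,0,20],[0,0,0,0,0.15,0,20],[0,0,0,0,0.2,0,20],[0,0,0,0,0.2,0,20]]

```text
time_s: 23.4
tcp_pos: [0.5839, -0.1632, 0.0796]
ee_rot: [[1.0, 0.001, -0.003], [0.003, -0.001, 1.0], [0.001, -1.0, -0.001]]
wrist_force: [-2.4, 2.2, 8.6]
gripper_width: 0.328
```

```bash
python3 -c "
from h import *
st();optics.capture('wrist');st()
"
```

```text
t 23.4 tcp [ 0.5839 -0.1632  0.0796] head 90.1 F [-2.4  2.2  8.6] M [ 0.499  0.949 -0.041] w 28.5 j [ -0.3  26.7 -11.7   0.  -51.6 -89.6]
t 23.45 tcp [ 0.5839 -0.1632  0.0796] head 90.1 F [-3.6  1.3  8.2] M [0.488 0.868 0.024] w 28.2 j [ -0.3  26.7 -11.7   0.  -51.6 -89.6]
```

Call:
step_arm:
  moves:
    - [[0,0,0,0,0.1,0,20],[0,0,0,0,0.15,0,20],[0,0,0,0,0.15,0,20],[0,0,0,0,0,0,20],[0,0,0,0,-0.15,0,20]]

```text
time_s: 23.87
tcp_pos: [0.5839, -0.1631, 0.0799]
ee_rot: [[1.0, 0.001, -0.002], [0.002, 0.0, 1.0], [0.001, -1.0, 0.0]]
wrist_force: [0.1, 0.1, -0.8]
gripper_width: 0.324
```

```bash
python3 -c "
from h import *
st()
"
```

```text
t 23.87 tcp [ 0.5839 -0.1631  0.0799] head 90.1 F [ 0.1  0.1 -0.8] M [-0.018 -0.021  0.026] w 28.2 j [ -0.3  26.7 -11.7  -0.  -51.6 -89.6]
```

Call:
step_arm:
  moves:
    - [[0,0,0,0,0,0,60],[0,0,0,0,0,0,60],[0,0,0,0,0,0,60],[0,0,0,0,0,0,60],[0,0,0,0,0,0,60]]

```text
time_s: 24.28
tcp_pos: [0.5836, -0.1632, 0.0788]
ee_rot: [[1.0, -0.001, -0.002], [0.002, 0.0, 1.0], [-0.001, -1.0, 0.0]]
wrist_force: [-0.2, -0.9, -0.2]
gripper_width: 0.57
```

Call:
step_arm:
  moves:
    - [[0,0,0,0,-1,0,60],[0,0,0,0,-3,0,60],[0,0,0,0,-6,0,60],[0,0,0,0,-9,0,60],[0,0,0,0,-12,0,60]]

```text
time_s: 24.7
tcp_pos: [0.5836, -0.1632, 0.2012]
ee_rot: [[1.0, 0.0, -0.002], [0.002, -0.0, 1.0], [0.0, -1.0, -0.0]]
wrist_force: [0.3, -0.0, 0.6]
gripper_width: 0.601
```

Call:
step_arm:
  moves:
    - [[0,0,0,0,0,3.5,60],[0,0,0,0,0,7,60],[0,0,0,0,0,10.5,60],[0,0,0,0,0,14,60],[0,0,0,0,0,17.5,60]]

```text
time_s: 25.12
tcp_pos: [0.5833, 0.0133, 0.2003]
ee_rot: [[1.0, 0.001, -0.001], [0.001, 0.0, 1.0], [0.001, -1.0, 0.0]]
wrist_force: [-0.3, 1.1, -0.1]
gripper_width: 0.603
```

```bash
python3 -c "
from h import *
st()
T=optics.capture('top'); S=optics.capture('side')
crop(T,410,190,510,280,6,'pics/t20.png')
crop(S,315,360,425,470,5,'pics/s20.png')
cv2.imwrite('pics/t21.png',T['image'][:,:,::-1])
cv2.imwrite('pics/s21.png',S['image'][:,:,::-1])
for c,n in ((S,'S'),(T,'T')):
  print(n,proj(c,[.5837,-.163,.12]),proj(c,[.5837,-.163,.088]))
"
```

```text
t 25.12 tcp [0.5833 0.0133 0.2003] head 90.1 F [-0.3  1.1 -0.1] M [ 0.007 -0.143  0.018] w 52.5 j [  17.2   18.2   -6.1    0.   -65.7 -107.1]
S [373.36084026 377.06951891] [371.32002112 388.08991824]
T [460.90272748 233.88396286] [456.83504981 236.32286168]
```

View pics/s20.png

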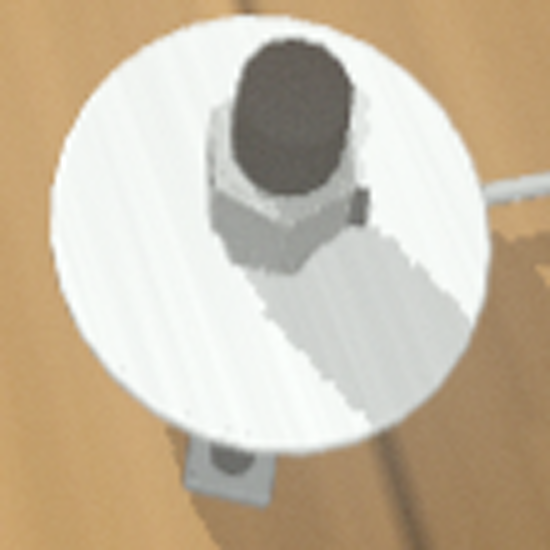

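View pics/t20.png

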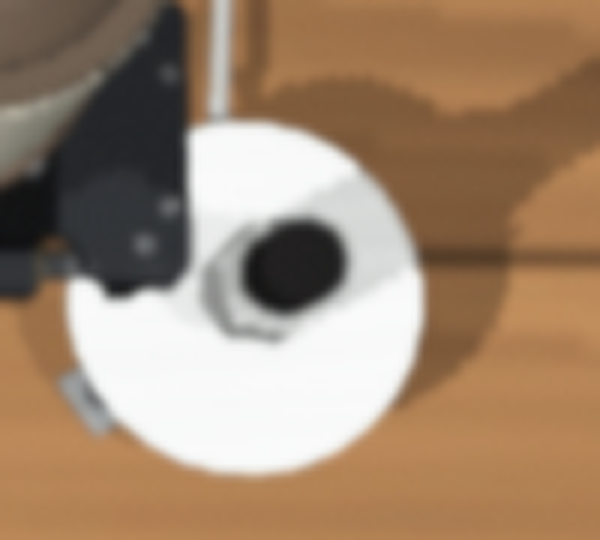

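View pics/s21.png

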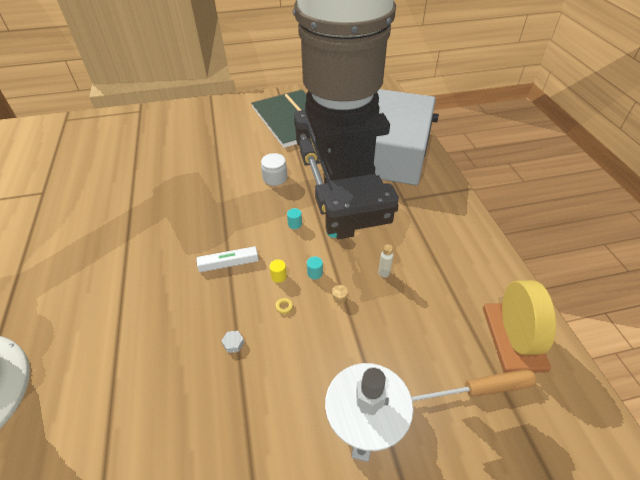

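```bash
python3 -c "
from h import *
S=optics.capture('side');T=optics.capture('top')
# blob of dark pixels: side cap extents
for c,b in ((S,(350,360,405,405)),(T,(445,222,475,248))):
  x0,y0,x1,y1=b; m=c['image'][y0:y1,x0:x1].max(2)<115 if c is S else c['image'][y0:y1,x0:x1].max(2)<80
  n,l,s,ce=cv2.connectedComponentsWithStats(m.astype('uint8')); i=1+s[1:,4].argmax(); print('obs x',s[i,0]+x0,s[i,0]+x0+s[i,2],'y',s[i,1]+y0,s[i,1]+y0+s[i,3])
  for dz in (0,.003,.006):
    P=[proj(c,[.5837-.0005*(c is S)+.0145*np.cos(a),-.163-.0014*(c is S)+.0145*np.sin(a),z+dz]) for a in np.linspace(0,6.28,60) for z in (.088,.12)]
    P=np.array(P); print(dz,P.min(0).round(1),P.max(0).round(1))
st()
"
```

```text
obs x 362 385 y 368 399
0 [359.9 367.2] [385.2 400.4]
0.003 [360.1 366. ] [385.5 399.4]
0.006 [360.2 364.9] [385.7 398.5]
obs x 451 467 y 227 242
0 [449.4 226.3] [468.5 243.7]
0.003 [449.8 226.1] [468.9 243.5]
0.006 [450.1 225.8] [469.4 243.3]
t 25.32 tcp [0.5835 0.0129 0.1999] head 90.2 F [ 0.8 -0.2 -0.4] M [-0.048 -0.015  0.041] w 51.9 j [  17.2   18.2   -6.1    0.   -65.7 -106.9]
```

Both cameras show the cap at its home height (best match dz ≈ 0), and the robot is clear of everything. I'm handing in.

```bash
python3 -c "
from station import r
print(r.finish_job())"
```

```text
the job is handed in; nothing more can be done
None
```

The upper nut is tightened and the black dust cap is home on the stud. I handed the job in at about 25 s, with the arm clear of everything.

**Tightening:** I turned the nut about 2.9 rad clockwise in one grip.
- Torque was about 0.03–0.06 N m while it ran free, then about 0.2 N m while the washer dragged round. It climbed again at the stop.
- I stopped at about 0.41 N m (single readings 0.36–0.48, noisy), below the 0.5 N m at which the lower nut slips. The torque climbed to the end with no drop that would suggest slipping.
- When I let go, the nut sprang back a little, as the task said it would.

**Dust cap:** I centred the cap with two squeezes at right angles, then lowered it over the stud with no side contact. It stopped on the stud's top at TCP height 0.0796 m, where I expected 0.0797 m. I pushed slightly harder, then let go. In both camera views the cap matches the fully home height to within about a pixel.

**What disagreed or went wrong:**
- **Fingertips:** they were about 16–18 mm behind the reported TCP, not 11 mm ahead of it as the text says. My first close therefore went round the stud above the nut instead of on the nut. Nothing was displaced, and I corrected the height from the pictures.
- **Washer tab:** in the pictures it turned about 16–23°, where a full drag is 26°. The tab was partly hidden and the cameras are only good to about 2 mm, so I relied on the torque rise as proof it reached the stop.
- **Lower nut:** I did not check directly that it stayed still. That rests on the torque readings alone.

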